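# Snug the thumb nut and close the quick-release lever on a make-up mirror's arm

## Robot

A 6-joint arm with a two-finger parallel gripper is mounted at the origin on the work surface. World frame = base frame: x ahead of the robot, y to its left, z up, the work surface at z = 0. Lengths are in m, angles in degrees, forces in N, time in s.
With the tool pointing down it reaches from about 0.375 to 0.9 m from the base axis. Payload 3.1 kg.
Tool frame: the origin (TCP) lies where the fingers leave the gripper's body, on its centre line; the fingertips stand 70 mm ahead of it and the grasp point (between the pads) lies 51 mm ahead of it; y points along the fingers, z is the direction in which the jaws open and shut, and the axes are right-handed (so a half turn about y gives the same grasp; the last joint's range is limited). The gripper opens to 87 mm and grips with 3 to 60 N. Pads are 19 mm wide; open, the fingers measure 117 mm over their backs; the gripper's body (75 mm by 190 mm) begins 51 mm behind the grasp point.
Start: joints at [-10.227, 30.224, 82.088, -0, 67.689, -10.227], TCP at [0.625, 0, 0.292] pointing down, gripper open.
Joint ranges: [-176.69, 176.69], [-43.24, 126.21], [12.49, 139.97], [-82, 262], [0, 151.66], [-163.58, 163.58]. Speed limits (degrees/s): [159.86, 159.86, 180, 180, 180, 180].

## Interface

Orientations are given as a 3x3 rotation matrix whose columns are the frame's x, y, z axes.
In Python, from rig import bot gives the robot as it stands.
- The arm moves only by the shell command python3 -m pendant 'ROWS'. ROWS is JSON, a list of rows, each a list of 3 entries, a list of its own where there are three numbers: the shift along the tool's x, y, z in cm, then the turn, a rotation vector about the tool's x, y, z in rad, then the closure, from 0 (fully open) to 1 (shut). In form: [[[dx, dy, dz], [ax, ay, az], jaw], ...]. A call has 1 to 20 rows; each row shifts and turns the commanded pose from where the row before left it, along the tool's axes as they then stand; what a row does not reach is not made up. A row lasts 1/12 s, in which the tool goes at most 41.7 mm and 7.16 degrees, less where a joint would pass 70% of its speed; a pose out of reach is approached as far as the arm can. A call with a gripper value outside its range is refused whole. The fingers move at their own pace and stop on an object; the grip force is fixed at half the most. Time passes only in rows, so rows that do not move let the fingers close. It gives the time, the measured TCP pose, the force and the opening at its end, in the units of the state.
- bot.read_state(): the state, without advancing time (a new reading comes with each control period).
- bot.capture(name): name is "scene" or "side" or "wrist"; returns a dict with "img" (480x640x3 uint8, red, green, blue), "fx", "fy", "cx", "cy" (pixels), "k1" (the pictures are not rectified: a ray, as slopes to the right and down, at radius r is drawn at 1 + k1 r^2 times it, then the intrinsics apply), "R" (3x3) and "t" (3): a world point X has camera coordinates R X + t. Camera axes: x right, y down, z forward; pixel columns grow to the right and rows downward; lengths in m; the calibration is good to about 2 mm. A picture is of the moment at which its call begins. There is no depth.
- bot.hand_in(): hands the job in, once; it reports no verdict.
The state is a dict: "time_s": time; "joint_positions": joint angles; "qvel": joint speeds; "tau": joint torques, N m; "position": TCP position; "tcp_rot": TCP orientation; "force": force on the tool from outside, world axes, zero at the start; "moment": the same for the moment, N m; "opening": opening from 0.0 (shut) to 1.0 (fully open).
Only numpy, scipy, OpenCV 4.12 (cv2) and the standard library are available. Lean on these libraries where they do the work, as an engineer would, in place of code of your own. Each camera call takes 0.05 s, during which the arm holds its last target.

## Task

The make-up mirror's telescopic arm is at the reach we want, but its quick-release clamp is slack: stand the clamp lever straight out from the tube, run the brass thumb nut on the other side up until the lever, standing straight out, just starts to bite, then fold the lever fully home along the tube so that it closes with a firm push, never a forced one. Turn the nut only while the lever stands open, and leave the mirror's reach and the other things on the ledge as they are.

Things in the scene. Friction and masses are not known exactly. Their poses are not given: they have to be found in the camera images.
- stand: Chrome make-up mirror stand screwed to the ledge; fixed. Origin on the ledge straight below the middle of the clamp's skewer; +y along the level tube from the pedestal (28 mm post at y = -160 mm) to the mirror, z up, x along the skewer: lever on the -x side, nut on the +x side. Outer tube 28 mm thick, axis at z = 100 mm, ends at y = 12 mm.
- clamp_mid (a point): Middle of the skewer, 132 mm above the stand's origin, between the clamp's two upright ears (each 10 mm thick in x, 18 mm wide in y, top at z = 143 mm, 6 mm slit between them). Below, the collar: 38 mm thick, 24 mm long round the tube. Axes as the stand's. Nothing stands above the clamp.
- nut_centre (a point): Centre of the knurled brass thumb nut's drum, 28 mm across, 18 mm long, axis level along stand x; this point is at stand x = 31, z = 132 mm and does not turn with the nut, nor does the nut creep along x: it draws the lever's pivot to +x, 3 mm a turn (quick thread). Tightens clockwise seen from its outer (+x) end, i.e. about stand -x. Stiff: steady 0.25 N m. Needs 1.3 to 4.5 rad from its start.
- ear_face (a point): Outer face of the springy ear that the nut bears on, near its top: 13.0 mm from the slit's middle (stand x) at rest. With the lever home the clamp draws it in towards -x: 0.95 to 1.42 mm is properly clamped, less is slack, over 1.6 mm overstrains it. Too little to see: the setting is felt at the lever, not at the nut, whose own drag hardly changes.
- lever_pivot (a point): Pivot of the cam lever on the stand's -x side (x = -27.5, z = 132 mm); the lever swings level about the vertical here. The true pivot is within 2.5 mm of it along x, set by the nut. Axes as the stand's. The black lever reaches 76 mm from the pivot, is 7 mm thick and 13 mm tall.
- lever_paddle (a point): Middle of the red paddle at the lever's free end, 62 mm from the pivot: 24 mm long, 8 mm thick, 18 mm tall. Its own -y axis points along the lever away from the pivot; its -x side is the outer face, which is pushed to close the lever and lies 5 mm outside the line from the pivot (the inner face 3 mm inside).
- lever (a joint): Lever angle, rad: 0 = home, along the tube to the pedestal, on its stop; 1.57 = straight out; 2.2 = fully open. Stays where left; drag 1.5 N at the paddle, less held still. Well set, it bites at about 1.57 and is hardest from 1.05 to 0.7: held still, 7.5 to 8 N at the paddle, easing to none at 0.25 (over centre). 6.4 N: nut 1 rad slack; 3.4 N: 2.1 rad; 0.5 N: 3.6 rad; 9.3 N: 0.6 rad too tight; 11.3 N: 1.5 rad.
- mirror_centre (a point): Centre of the round make-up mirror, 150 mm across and 14 mm thick, facing the stand's -x at z = 100 mm, at the end of a 20 mm inner tube that slides in the outer one; its near rim is 130 to 170 mm from the clamp. Until the clamp is closed the inner tube is held only by about 4 N of drag.
- cup_mid (a point): Middle (half-way up) of a blue ceramic toothbrush cup, 74 mm across, 95 mm tall, loose on the ledge beyond the clamp. Leave alone.
- dropper_mid (a point): Middle (50 mm up) of an amber glass dropper bottle, 36 mm across, 100 mm tall, loose on the ledge beyond the clamp. Leave alone.
- nailbrush_mid (a point): Middle of a wooden nail brush, 92 x 40 x 32 mm, loose on the ledge on the lever side. Leave alone.
- hairclip_mid (a point): Middle of a yellow spring-jaw hair clip, 70 x 40 x 45 mm, loose on the ledge on the lever side. Leave alone.

How it is judged:
By the outcome, as a careful person would: the job done as asked, in the order asked, and still so for the second after the job is handed in, with the robot touching nothing.
It also fails if it takes over 72 s, if anything falls off the work surface, if the arm or the gripper's body presses on something with over 40 N, if the wrist force passes 120 N, or if a joint passes its speed limit or range.

## Working session

There is one attempt and no reset: what is moved stays moved. The work goes in short steps, Python scripts to look and compute and a shell command to move; the robot and the scene stay as the last step left them, time stands still between calls to the robot, and variables do not carry over. Pictures are saved under pics/ and viewed, and the job is handed in when it is done.

```bash
ls -la; mkdir -p pics; python3 - <<'E'
from rig import bot
import cv2
s=bot.read_state();print(s)
for n in ["scene","side","wrist"]:
    c=bot.capture(n);cv2.imwrite(f"pics/{n}0.png",c["img"][:,:,::-1]);print(n,c["fx"],c["cx"],c["cy"],c["k1"],c["R"],c["t"])
E
```

```text
total 12
drwxr-xr-x  3 agent agent 4096 Dec  6 16:37 .
drwxr-xr-x 23 root  root  4096 Dec  6 16:37 ..
drwxr-xr-x  2 agent agent 4096 Dec  6 16:37 pics
{'time_s': 0.0, 'joint_positions': array([-1.02284707e+01,  3.02794476e+01,  8.21554105e+01, -1.51592604e-03,
        6.76898900e+01, -1.02254195e+01]), 'qvel': array([-0.03783495, -0.05089129,  0.13416561, -0.0951704 ,  0.04584827,
       -0.02578026]), 'tau': array([-5.45745443e-04, -4.40045428e+01, -1.76593530e+01,  6.32597599e-02,
        5.83207863e-02, -1.53719384e-04]), 'position': array([6.24420397e-01, 1.15377171e-04, 2.91271731e-01]), 'tcp_rot': array([[-4.35728708e-05, -2.14700770e-03,  9.99997694e-01],
       [-9.99999933e-01,  3.62536538e-04, -4.27945978e-05],
       [-3.62443821e-04, -9.99997629e-01, -2.14702335e-03]]), 'force': array([ 0.19559273, -0.52899744, -0.64921212]), 'moment': array([-0.02156756, -0.00182278, -0.03449992]), 'opening': 0.9955707505311926}
scene 572.1655221253487 319.55684398981543 246.45433945400123 -0.1601756471146049 [[ 0.55971086  0.82843413  0.02050983]
 [ 0.57928949 -0.37344474 -0.7245431 ]
 [-0.59257695  0.41741577 -0.68892426]] [-0.33770624 -0.25396965  1.48952019]
side 560.8678760626635 319.8035519615484 245.83253968126266 -0.15563841145393795 [[-0.9904472  -0.13747472 -0.01072586]
 [-0.09798671  0.75641008 -0.64671663]
 [ 0.09702034 -0.63948769 -0.76265494]] [0.57931027 0.12059804 1.02950488]
wrist 336.57242677319897 324.1429544682908 234.9821626328972 -0.005204729864306932 [[ 9.99996238e-01 -1.02495085e-04 -2.74107868e-03]
 [ 7.04298508e-04 -9.56205352e-01  2.92695797e-01]
 [-2.65103398e-03 -2.92696626e-01 -9.56201682e-01]] [-0.62382034 -0.03577049  0.39252949]
```

View pics/scene0.png

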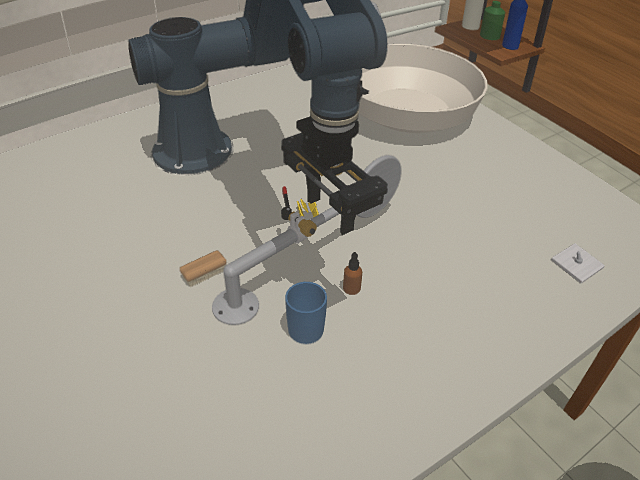

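View pics/side0.png

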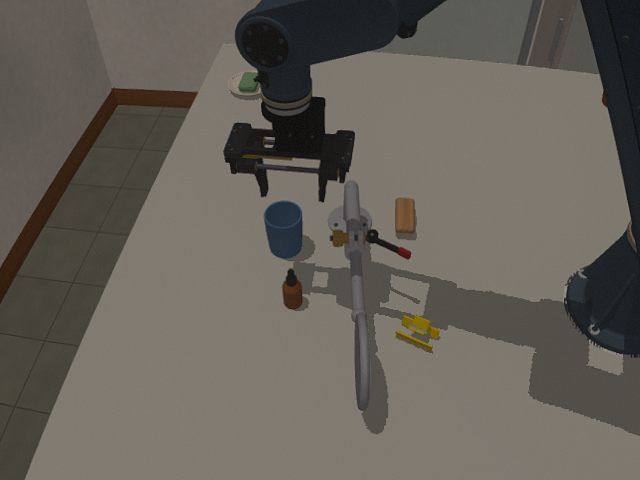

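View pics/wrist0.png

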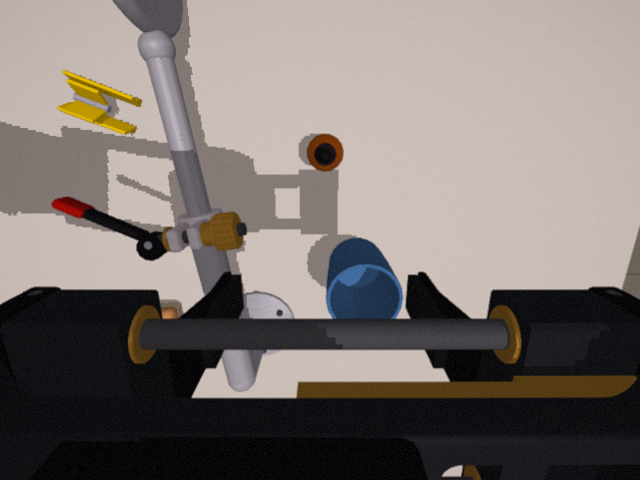

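The scene view shows the stand running diagonally, with the nut at about (308,229) and the red paddle at (285,190). In the side view the nut is at (340,238) and the paddle at (404,253). In the wrist view they're at (222,230) and (72,206), with the tube running from (240,380) to (160,50). The lever is past straight out. Next I'll measure these points.

```bash
cat > h.py <<'E'
from rig import bot
import numpy as np, cv2
def cap(n,save=None):
    c=bot.capture(n)
    if save: cv2.imwrite(f"pics/{save}.png",c["img"][:,:,::-1])
    return c
def K(c): return np.array([[c["fx"],0,c["cx"]],[0,c["fy"],c["cy"]],[0,0,1.]])
def und(c,p):
    return cv2.undistortPoints(np.array([[p]],float),K(c),np.array([c["k1"],0,0,0.,0]))[0,0]
def ray(c,p):
    R=np.array(c["R"]);t=np.array(c["t"])
    d=R.T@np.append(und(c,p),1);o=-R.T@t
    return o,d/np.linalg.norm(d)
def onz(c,p,z):
    o,d=ray(c,p);return o+d*(z-o[2])/d[2]
def tri(obs):
    A=np.zeros((3,3));b=np.zeros(3);rs=[]
    for c,p in obs:
        o,d=ray(c,p);P=np.eye(3)-np.outer(d,d);A+=P;b+=P@o;rs.append((o,P))
    X=np.linalg.solve(A,b);return X,[round(1e3*float(np.linalg.norm(P@(X-o))),1) for o,P in rs]
def proj(c,X):
    r=cv2.projectPoints(np.array([X],float),cv2.Rodrigues(np.array(c["R"]))[0],np.array(c["t"],float),K(c),np.array([c["k1"],0,0,0.,0]))[0]
    return r[0,0]
def blobs(c,lo,hi,amin=15):
    h=cv2.cvtColor(c["img"],cv2.COLOR_RGB2HSV);m=cv2.inRange(h,np.array(lo),np.array(hi))
    n,l,s,ce=cv2.connectedComponentsWithStats(m)
    return [(s[i].tolist(),ce[i].round(1).tolist()) for i in range(1,n) if s[i][4]>=amin],l
E
python3 - <<'E'
from h import *
for n in ["scene","side","wrist"]:
    c=cap(n)
    a,_=blobs(c,(0,170,90),(6,255,255),8);print(n,"red",a)
    a,_=blobs(c,(12,120,40),(24,255,255),8);print(n,"brass",a)
    y={"scene":(260,170,110,100),"side":(310,200,120,90),"wrist":(40,170,240,180)}[n]
    k=c["img"][y[1]:y[1]+y[3],y[0]:y[0]+y[2]][:,:,::-1]
    s=min(800//y[2],600//y[3]);cv2.imwrite(f"pics/{n}1.png",cv2.resize(k,None,fx=s,fy=s,interpolation=0));print(s)
E
```

```text
scene red [([283, 187, 4, 7, 19], [284.5, 190.0])]
scene brass [([442, 0, 24, 28, 355], [455.6, 11.4]), ([486, 0, 9, 7, 35], [489.2, 2.7]), ([498, 0, 15, 36, 174], [504.9, 11.6]), ([435, 0, 205, 175, 17300], [577.1, 69.9]), ([457, 39, 7, 5, 13], [460.3, 40.6]), ([295, 151, 28, 24, 50], [307.5, 162.3]), ([296, 162, 8, 8, 21], [298.6, 165.2]), ([337, 163, 6, 4, 9], [339.8, 164.3]), ([347, 170, 15, 10, 44], [354.1, 174.6]), ([301, 199, 7, 14, 35], [303.9, 205.5]), ([297, 201, 6, 15, 38], [299.6, 209.2]), ([308, 202, 11, 15, 88], [313.2, 208.7]), ([289, 212, 5, 8, 9], [290.1, 215.1]), ([299, 220, 17, 17, 169], [306.4, 226.6]), ([345, 267, 17, 27, 189], [353.8, 277.4]), ([346, 289, 5, 5, 10], [348.6, 291.0]), ([564, 315, 76, 104, 1676], [601.0, 368.3])]
6
side red [([399, 248, 11, 6, 31], [404.0, 250.4])]
side brass [([0, 88, 197, 214, 3708], [81.5, 168.6]), ([262, 137, 3, 9, 14], [262.9, 140.7]), ([242, 154, 50, 6, 131], [264.0, 156.4]), ([254, 161, 4, 10, 15], [255.3, 165.6]), ([337, 168, 2, 9, 11], [337.4, 172.1]), ([396, 198, 19, 35, 612], [404.6, 215.3]), ([333, 230, 16, 16, 204], [3
[... 180 characters left out ...]
, ([434, 333, 5, 6, 11], [436.2, 336.1]), ([417, 339, 6, 10, 16], [420.4, 343.1]), ([408, 340, 10, 7, 22], [413.3, 342.2]), ([424, 343, 8, 5, 13], [427.2, 344.8]), ([427, 347, 6, 5, 12], [429.3, 348.9])]
6
wrist red [([52, 199, 32, 19, 302], [67.4, 207.5])]
wrist brass [([62, 70, 80, 36, 909], [96.1, 90.2]), ([57, 100, 79, 35, 1003], [95.3, 116.2]), ([307, 135, 35, 35, 501], [323.9, 150.8]), ([199, 212, 43, 39, 1243], [221.0, 231.4]), ([161, 227, 11, 24, 106], [164.9, 238.3]), ([128, 305, 32, 59, 940], [140.2, 334.2]), ([489, 305, 33, 59, 957], [508.3, 334.3]), ([161, 307, 17, 12, 167], [168.6, 312.7]), ([297, 375, 340, 24, 5996], [477.9, 388.0]), ([464, 465, 17, 15, 180], [471.4, 472.0])]
3
```

View pics/scene1.png

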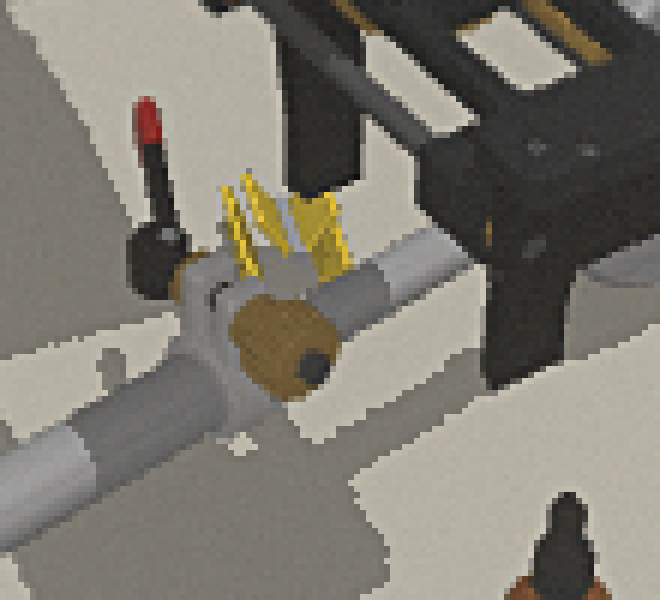

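View pics/side1.png

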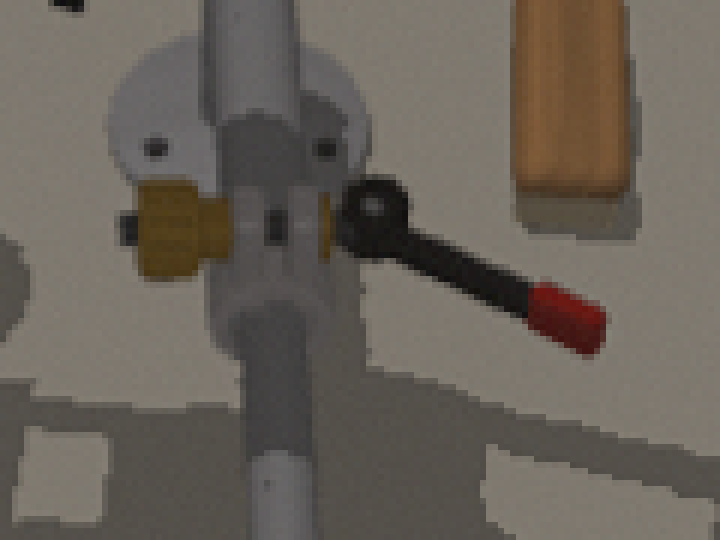

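View pics/wrist1.png

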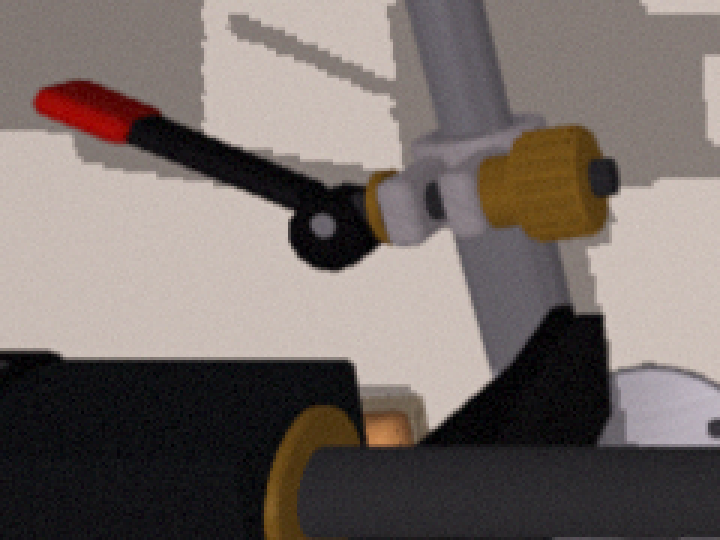

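```bash
python3 - <<'E'
from h import *
S,D,W=[cap(n) for n in("scene","side","wrist")]
P=dict(nut=[(S,(307.2,227.5)),(D,(338,238.2)),(W,(227.3,231))],piv=[(S,(286.3,214.2)),(D,(372.5,236.2)),(W,(147.5,245.5))],pad=[(S,(284.7,190.5)),(D,(404.7,253.2)),(W,(71.7,206.7))])
X={}
for k,o in P.items():
    X[k],r=tri(o);print(k,X[k].round(4),r,tri(o[:2])[0].round(4),tri(o[1:])[0].round(4))
v=X["nut"]-X["piv"];print("nut-piv",np.linalg.norm(v[:2]),np.degrees(np.arctan2(v[1],v[0])))
w=X["pad"]-X["piv"];print("pad-piv",np.linalg.norm(w[:2]),np.degrees(np.arctan2(w[1],w[0])))
# tube axis from wrist at z 0.1: edges near two rows
h=W["img"]
for y in (80,120,160,190,270,300,360): print(y,h[y,100:300:6].astype(int).sum(1).tolist())
E
```

```text
nut [0.5493 0.0068 0.1332] [1.5, 1.5, 0.1] [0.5492 0.0068 0.1331] [0.5498 0.007  0.1326]
piv [ 0.4893 -0.0049  0.1326] [2.5, 1.8, 3.9] [ 0.4913 -0.0055  0.1314] [ 0.4899 -0.0018  0.1384]
pad [0.4331 0.0275 0.1356] [1.3, 1.4, 1.0] [0.4328 0.0282 0.1357] [0.4331 0.0269 0.1339]
nut-piv 0.06106618468550336 10.97051109265866
pad-piv 0.06485199078555483 150.0623976565791
80 [567, 557, 572, 554, 563, 570, 567, 566, 577, 432, 516, 479, 419, 298, 367, 410, 570, 578, 566, 570, 572, 574, 574, 578, 568, 570, 572, 571, 585, 584, 575, 586, 571, 573]
120 [241, 306, 305, 339, 567, 572, 565, 559, 566, 574, 567, 467, 563, 453, 371, 372, 362, 579, 577, 583, 574, 574, 576, 580, 578, 572, 582, 566, 577, 582, 584, 576, 572, 564]
160 [363, 373, 570, 564, 576, 574, 568, 571, 572, 575, 574, 570, 345, 299, 314, 279, 238, 362, 371, 375, 380, 380, 373, 368, 375, 363, 582, 585, 574, 569, 582, 590, 574, 584]
190 [361, 350, 573, 571, 581, 571, 589, 372, 366, 365, 573, 563, 371, 373, 290, 313, 282, 264, 368, 374, 372, 367, 376, 390, 380, 374, 372, 371, 367, 470, 583, 591, 591, 509]
270 [571, 575, 572, 578, 570, 590, 587, 575, 582, 568, 573, 575, 578, 576, 577, 570, 526, 296, 283, 300, 286, 262, 372, 466, 582, 576, 585, 584, 580, 581, 584, 579, 579, 577]
300 [37, 63, 46, 51, 34, 63, 57, 50, 27, 42, 369, 358, 369, 584, 580, 583, 585, 5, 14, 12, 36, 40, 47, 49, 307, 485, 503, 528, 552, 556, 386, 581, 588, 578]
360 [64, 44, 40, 47, 69, 54, 187, 146, 92, 28, 31, 30, 0, 22, 43, 9, 6, 17, 70, 39, 546, 440, 473, 487, 413, 311, 255, 577, 579, 577, 569, 569, 576, 582]
```

```bash
python3 - <<'E'
from h import *
W=cap("wrist")
pts=[onz(W,p,0.1) for p in((156,46),(188.7,170),(212.5,270))]
for p in pts: print(p.round(4))
for a,b in((0,1),(1,2),(0,2)):
    d=pts[a]-pts[b];print(np.degrees(np.arctan2(d[1],d[0])))
k=W["img"][0:200,60:260][:,:,::-1];cv2.imwrite("pics/w2.png",cv2.resize(k,None,fx=3,fy=3,interpolation=0))
D=cap("side");k=D["img"][180:420,290:450][:,:,::-1];cv2.imwrite("pics/d2.png",cv2.resize(k,None,fx=2.5,fy=2.5,interpolation=0))
E
```

```text
[0.4975 0.143  0.1   ]
[0.5115 0.0501 0.1   ]
[ 0.5227 -0.0403  0.1   ]
98.57842861274273
97.03736078643753
97.81958233706811
```

View pics/w2.png

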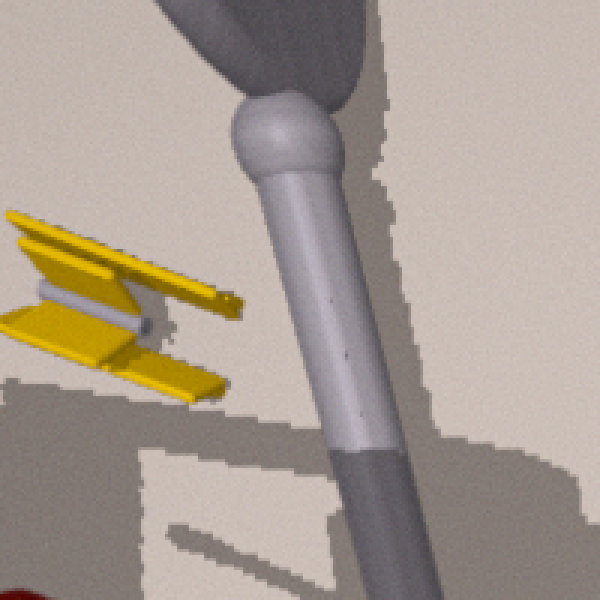

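View pics/d2.png

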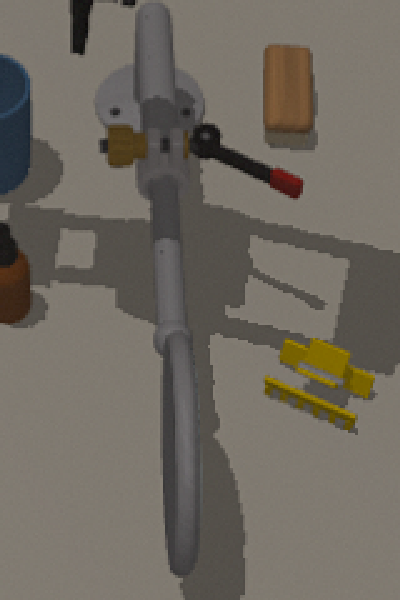

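```bash
cat >> h.py <<'E'
from scipy.spatial.transform import Rotation as Ro
PHI=np.radians(8.0)
def go(grasp,jawdeg,tilt=0,adv=0.051):
    """remaining shift(cm, tool axes now) and rotvec (tool axes). grasp point world; jaw dir deg; tilt(rad) about stand +x applied"""
    s=bot.read_state();R=np.array(s["tcp_rot"]);p=np.array(s["position"])
    a=np.radians(jawdeg);z=np.array([np.cos(a),np.sin(a),0]);y=np.array([0,0,-1.]);x=np.cross(y,z)
    T=np.c_[x,y,z];ax=np.array([np.cos(PHI),np.sin(PHI),0])
    T=Ro.from_rotvec(ax*tilt).as_matrix()@T
    tp=np.array(grasp)-adv*T[:,1]
    print("t",round(s["time_s"],2),"pos",p.round(4),"shift_cm",(R.T@(tp-p)*100).round(2),"rot",Ro.from_matrix(R.T@T).as_rotvec().round(3),"F",s["force"].round(2),"open",round(s["opening"]*87,1))
E
python3 -m pendant '[[[-0.55,0,-3.8],[0,0.12,0],0],[[-0.55,0,-3.8],[0,0,0],0],[[-0.55,0,-3.8],[0,0,0],0],[[-0.55,0,-3.8],[0,0,0],0],[[-0.55,0,-3.8],[0,0,0],0.7]]'
python3 - <<'E'
from h import *
go([0.433,0.0275,0.2],-118)
E
```

```text
time_s: 0.97
position: [0.437, 0.0459, 0.2923]
tcp_rot: [[-0.12, 0.0, 0.993], [-0.993, 0.0, -0.12], [-0.0, -1.0, 0.0]]
force: [0.6, 0.1, 0.2]
opening: 0.977
t 0.97 pos [0.437  0.0459 0.2923] shift_cm [ 1.88  4.13 -0.17] rot [-0.     1.939 -0.   ] F [0.64 0.14 0.18] open 85.0
```

```bash

python3 -m pendant '[[[1.88,0,-0.17],[0,0.12,0],0.7],[[0,0,0],[0,0.12,0],0.7],[[0,0,0],[0,0.12,0],0.7],[[0,0,0],[0,0.12,0],0.7],[[0,0,0],[0,0.12,0],0.7],[[0,0,0],[0,0.12,0],0.7],[[0,0,0],[0,0.12,0],0.7],[[0,0,0],[0,0.12,0],0.7],[[0,0,0],[0,0.12,0],0.7],[[0,0,0],[0,0.12,0],0.7],[[0,0,0],[0,0.12,0],0.7],[[0,0,0],[0,0.12,0],0.7],[[0,0,0],[0,0.12,0],0.7],[[0,0,0],[0,0.12,0],0.7],[[0,0,0],[0,0.12,0],0.7],[[0,0,0],[0,0.12,0],0.7],[[0,0,0],[0,0.02,0],0.7]]'
python3 - <<'E'
from h import *
go([0.433,0.0275,0.141],-118)
W=cap("wrist","w3");cap("side","d3");D=cap("scene","s3")
print(blobs(W,(0,150,70),(6,255,255),15)[0])
print(proj(W,[0.433,0.0275,0.141]))
E
```

```text
time_s: 2.38
position: [0.4349, 0.0271, 0.2925]
tcp_rot: [[-0.881, 0.001, -0.472], [0.472, -0.0, -0.881], [-0.001, -1.0, -0.0]]
force: [1.0, -0.2, -1.2]
opening: 0.299
t 2.38 pos [0.4349 0.0271 0.2925] shift_cm [ 0.19 10.05  0.05] rot [ 0.    -0.003 -0.001] F [ 0.97 -0.21 -1.24] open 26.1
[([322, 230, 11, 28, 231], [326.9, 243.2])]
[324.64603087 244.90070749]
```

View pics/w3.png

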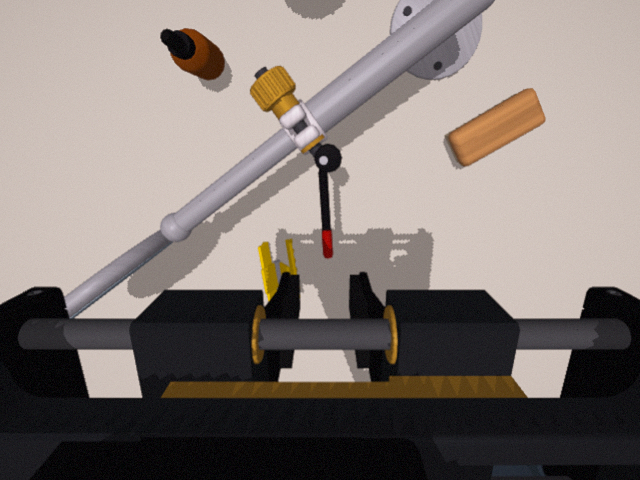

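View pics/d3.png

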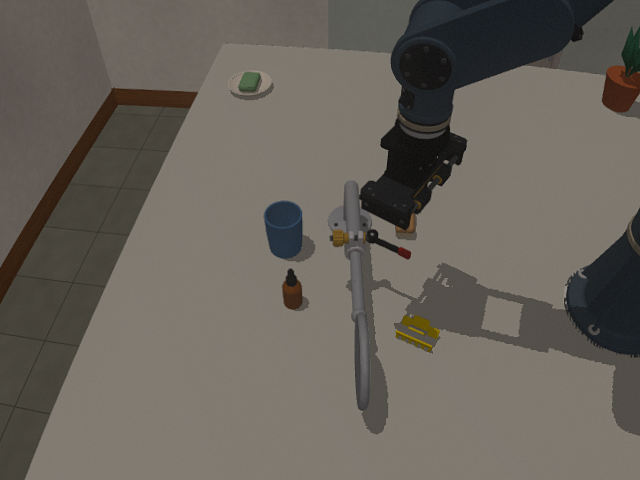

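```bash
python3 - <<'E'
from h import *
W=cap("wrist")
W0=dict(W,R=[[ 9.99996238e-01,-1.02495085e-04,-2.74107868e-03],[7.04298508e-04,-9.56205352e-01,2.92695797e-01],[-2.65103398e-03,-2.92696626e-01,-9.56201682e-01]],t=[-0.62382034,-0.03577049,0.39252949])
for n,a,b in(("dot",(147.5,245),(324,160)),("pad",(71.7,206.7),(327,243.5)),("nut",(227.3,231),(272.5,89)),("ball",(156,45),(176,227))):
    X,r=tri([(W0,a),(W,b)]);print(n,X.round(4),r)
d=onz(W,(324,160),.139)-onz(W,(327,243.5),.141);print(np.degrees(np.arctan2(d[1],d[0])),np.linalg.norm(d), onz(W,(324,160),.139),onz(W,(327,243.5),.141))
k=W["img"][40:280,140:380][:,:,::-1];cv2.imwrite("pics/w4.png",cv2.resize(k,None,fx=2.5,fy=2.5,interpolation=0))
E
```

```text
dot [ 0.4894 -0.0018  0.1414] [0.1, 0.1]
pad [0.4308 0.0264 0.1328] [0.3, 0.3]
nut [0.5484 0.0071 0.1325] [0.4, 0.4]
ball [0.4961 0.1439 0.097 ] [0.5, 0.5]
-25.79022689325325 0.062431358143187 [ 0.48926881 -0.00176351  0.139     ] [0.4330849  0.02538503 0.141     ]
```

View pics/w4.png

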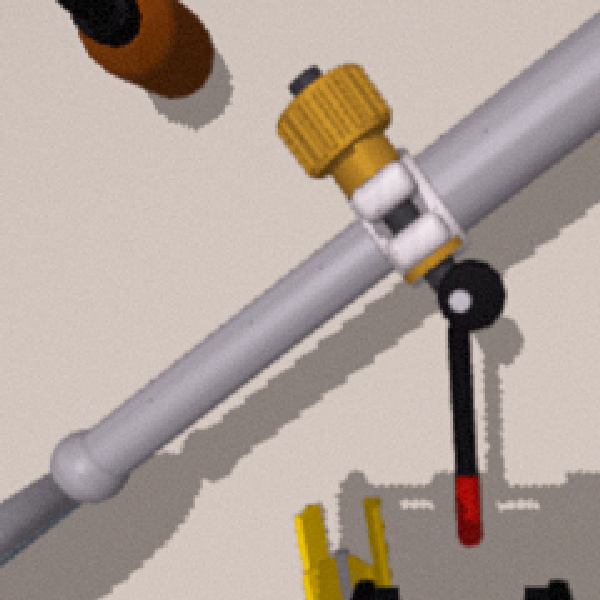

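```bash
sed -i 's/radians(8.0)/radians(8.3)/' h.py
python3 - <<'E'
from h import *
go([0.4336,0.0258,0.141],-116)
E
python3 -m pendant '[[[0.14,3,0.18],[0,-0.035,0],0.7],[[0,3,0],[0,0,0],0.7],[[0,3,0],[0,0,0],0.7],[[0,1,0],[0,0,0],0.7],[[0,0,0],[0,0,0],0.7]]'
python3 - <<'E'
from h import *
go([0.4336,0.0258,0.141],-116)
cap("wrist","w5");c=cap("scene");k=c["img"][140:260,230:390][:,:,::-1];cv2.imwrite("pics/s5.png",cv2.resize(k,None,fx=5,fy=5,interpolation=0))
E
```

```text
t 2.58 pos [0.4348 0.0271 0.2923] shift_cm [ 0.05 10.03  0.17] rot [ 0.    -0.033 -0.   ] F [0.04 0.55 0.18] open 26.3
time_s: 3.0
position: [0.4312, 0.0264, 0.19]
tcp_rot: [[-0.899, -0.006, -0.438], [0.438, 0.001, -0.899], [0.006, -1.0, 0.002]]
force: [-0.7, -0.2, 0.0]
opening: 0.302
t 3.0 pos [0.4312 0.0264 0.19  ] shift_cm [-0.24 -0.2  -0.05] rot [-0.002  0.001  0.006] F [-0.72 -0.23  0.04] open 26.3
```

View pics/w5.png

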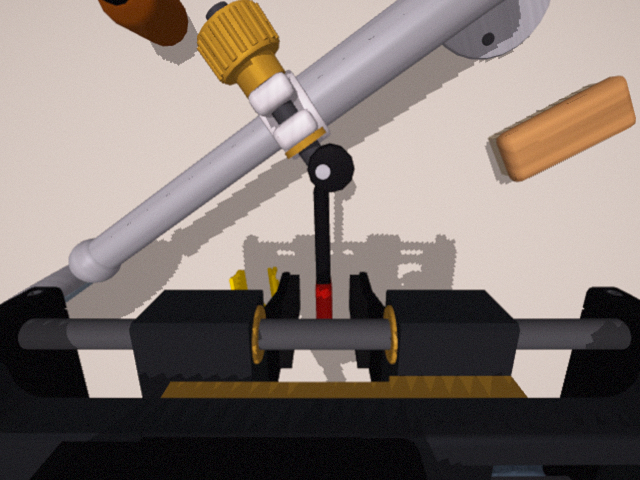

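View pics/s5.png

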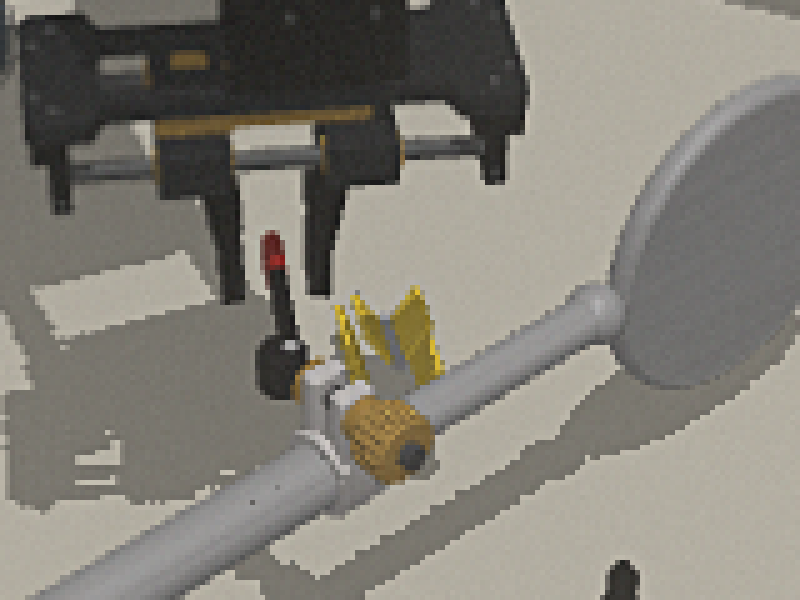

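```bash

python3 -m pendant '[[[-0.24,-0.2,-0.05],[0,0,0],0.84],[[0,0,0],[0,0,0],0.84],[[0,0,0],[0,0,0],0.84]]'
python3 - <<'E'
from h import *
go([0.4336,0.0258,0.141],-116)
E
python3 -m pendant '[[[-0.01,0,0.37],[0,-0.06,0],0.84],[[-0.01,0,0.37],[0,-0.06,0],0.84],[[-0.01,0,0.37],[0,-0.06,0],0.84],[[-0.01,0,0.37],[0,-0.06,0],0.84],[[-0.01,0,0.37],[0,-0.06,0],0.84],[[-0.01,0,0.37],[0,-0.06,0],0.84],[[-0.01,0,0.37],[0,-0.06,0],0.84]]'
python3 - <<'E'
from h import *
go([0.4283,-0.0128,0.141],-81.7)
cap("wrist","w6")
E
```

```text
time_s: 3.35
position: [0.4361, 0.0254, 0.1955]
tcp_rot: [[-0.899, 0.003, -0.438], [0.438, -0.001, -0.899], [-0.003, -1.0, -0.001]]
force: [0.6, -0.3, -0.5]
opening: 0.186
t 3.35 pos [0.4361 0.0254 0.1955] shift_cm [0.24 0.35 0.07] rot [ 0.001 -0.    -0.003] F [ 0.6  -0.3  -0.51] open 16.1
time_s: 3.93
position: [0.4293, 0.0006, 0.1952]
tcp_rot: [[-1.0, 0.003, -0.031], [0.031, -0.0, -1.0], [-0.003, -1.0, -0.0]]
force: [0.3, 1.0, 0.6]
opening: 0.159
t 3.93 pos [0.4293 0.0006 0.1952] shift_cm [0.06 0.32 1.34] rot [-0.    -0.176 -0.002] F [0.33 1.03 0.63] open 13.8
```

View pics/w6.png

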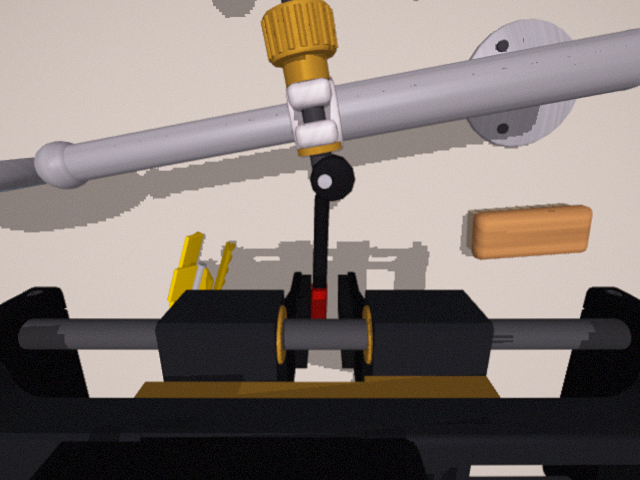

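```bash

python3 -m pendant '[[[0.01,0.1,0.43],[0,-0.06,0],0.84],[[0.01,0.1,0.43],[0,-0.06,0],0.84],[[0.01,0.1,0.43],[0,-0.056,0],0.84],[[0,0,0],[0,0,0],0.84],[[0,0,0],[0,0,0],0.84]]'
python3 - <<'E'
from h import *
go([0.4283,-0.0128,0.141],-81.7)
c=cap("wrist","w7");k=c["img"][0:340,200:440][:,:,::-1];cv2.imwrite("pics/w7.png",cv2.resize(k,None,fx=1.75,fy=1.75,interpolation=0))
E
```

```text
time_s: 4.4
position: [0.429, -0.0123, 0.1917]
tcp_rot: [[-0.99, 0.001, 0.139], [-0.139, -0.0, -0.99], [-0.001, -1.0, 0.001]]
force: [-0.4, -0.7, -0.8]
opening: 0.161
t 4.4 pos [ 0.429  -0.0123  0.1917] shift_cm [ 0.07 -0.03  0.04] rot [-0.001 -0.005 -0.001] F [-0.43 -0.65 -0.84] open 14.0
```

View pics/w7.png

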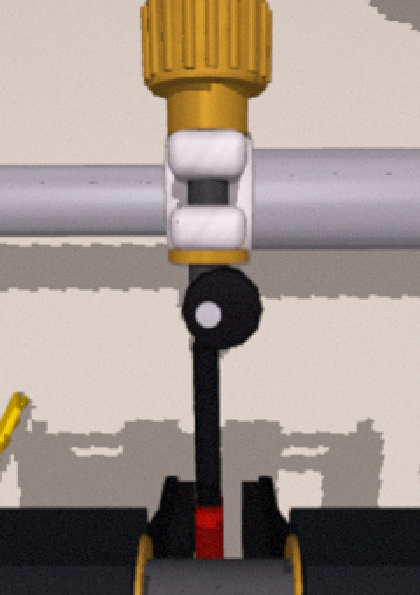

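```bash

python3 -m pendant '[[[0,0,-0.2],[0,0,0],0.84],[[0,-3,0],[0,0,0],0.84],[[0,-3.5,0],[0,0,0],0.5],[[0,-3.5,0],[0,0,0],0.5]]'
python3 - <<'E'
from h import *
S=cap("scene");D=cap("side","d8")
nut=np.array([0.5484,0.0071,0.1325]);u=np.array([np.cos(PHI),np.sin(PHI)]);v=np.array([-u[1],u[0]])
for n,c,p,z in(("cupS",S,(306,297),.095),("cupD",D,(284,214),.095),("dropS",S,(353,279),.04),("dropD",D,(292,297),.04)):
    X=onz(c,p,z);d=(X-nut)[:2];print(n,X.round(3),"stand x",31+1e3*d@u,"y",1e3*d@v)
go(nut,-81.7,0.58,adv=0.111);go(nut,-81.7,0.58)
E
```

```text
time_s: 4.78
position: [0.4277, -0.0098, 0.2919]
tcp_rot: [[-0.99, -0.003, 0.141], [-0.141, 0.001, -0.99], [0.003, -1.0, -0.001]]
force: [0.9, -0.2, -0.1]
opening: 0.237
cupS [ 0.664 -0.072  0.095] stand x 133.75672839114452 y -94.74644234203282
cupD [ 0.663 -0.073  0.095] stand x 132.73954806055517 y -95.34045347560776
dropS [0.634 0.057 0.04 ] stand x 122.92199691823132 y 36.66871856969719
dropD [0.624 0.078 0.04 ] stand x 116.30774187952785 y 58.85075890272241
t 4.88 pos [ 0.4314 -0.0107  0.2959] shift_cm [-11.78   7.22   5.94] rot [-0.585 -0.    -0.012] F [ 0.66 -1.11  0.16] open 28.0
t 4.88 pos [ 0.4314 -0.0107  0.2959] shift_cm [-11.71  12.22   2.63] rot [-0.585 -0.    -0.012] F [ 0.66 -1.11  0.16] open 28.0
```

View pics/d8.png

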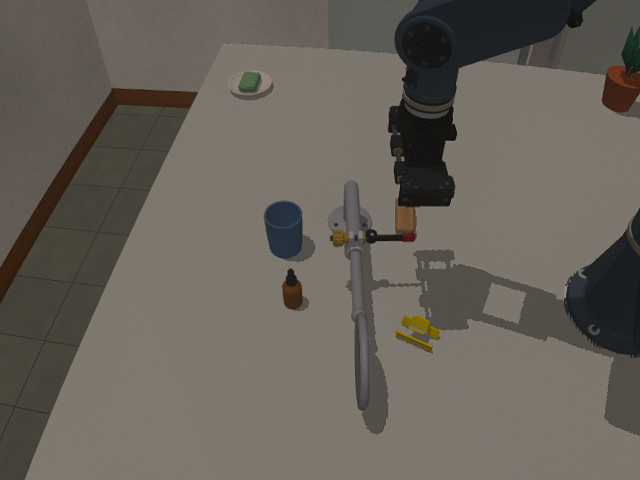

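```bash

python3 -m pendant '[[[-3,0,1.5],[0,0,0],0.4],[[-3,0,1.5],[0,0,0],0.4],[[-3,0,1.5],[0,0,0],0.4],[[-2.8,0,1.4],[-0.117,0,0],0.4],[[0,0,0],[-0.117,0,0],0.4],[[0,0,0],[-0.117,0,0],0.4],[[0,0,0],[-0.117,0,0],0.4],[[0,0,0],[-0.117,0,0],0.4],[[0,0,0],[0,0,-0.012],0.4],[[0,0,0],[0,0,0],0.4]]'
python3 - <<'E'
from h import *
nut=np.array([0.5484,0.0071,0.1325])+0.002*np.array([np.cos(PHI),np.sin(PHI),0])
go(nut,-81.7,0.58)
cap("wrist","w9")
W=cap("wrist");print(proj(W,nut))
E
```

```text
time_s: 5.72
position: [0.5535, -0.0527, 0.2897]
tcp_rot: [[-0.989, -0.092, 0.114], [-0.146, 0.544, -0.826], [0.013, -0.834, -0.551]]
force: [-0.4, -0.5, -0.2]
opening: 0.598
t 5.72 pos [ 0.5535 -0.0527  0.2897] shift_cm [-0.72 11.31  3.64] rot [ 0.004 -0.006  0.012] F [-0.36 -0.48 -0.24] open 52.1
[371.53353111 228.22718613]
```

View pics/w9.png

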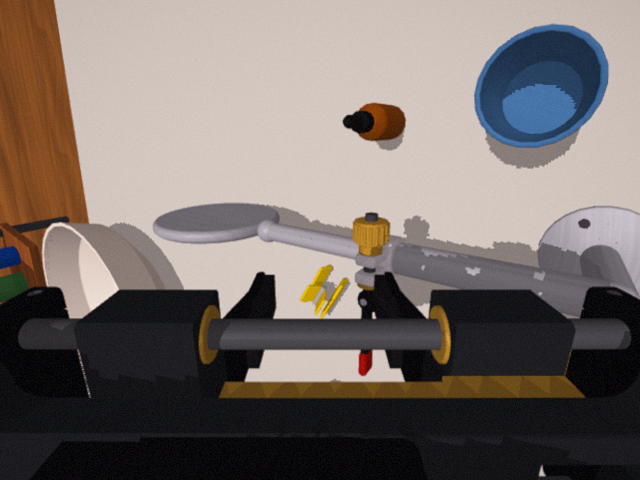

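```bash

python3 -m pendant '[[[-0.7,1,3.6],[0,0,0.012],0.4],[[0,3,0],[0,0,0],0.4],[[0,3,0],[0,0,0],0.4],[[0,0,0],[0,0,0],0.4],[[0,0,0],[0,0,0],0.4]]'
python3 - <<'E'
from h import *
nut=np.array([0.5484,0.0071,0.1325])+0.002*np.array([np.cos(PHI),np.sin(PHI),0])
go(nut,-81.7,0.58)
cap("wrist","w10");cap("scene","s10");cap("side","d10")
E
```

```text
time_s: 6.23
position: [0.5584, -0.0405, 0.2128]
tcp_rot: [[-0.99, -0.082, 0.119], [-0.144, 0.547, -0.825], [0.002, -0.833, -0.553]]
force: [0.3, 0.4, -0.1]
opening: 0.599
t 6.23 pos [ 0.5584 -0.0405  0.2128] shift_cm [0.09 4.28 0.36] rot [ 0.005 -0.001  0.002] F [ 0.27  0.37 -0.05] open 52.1
```

View pics/w10.png

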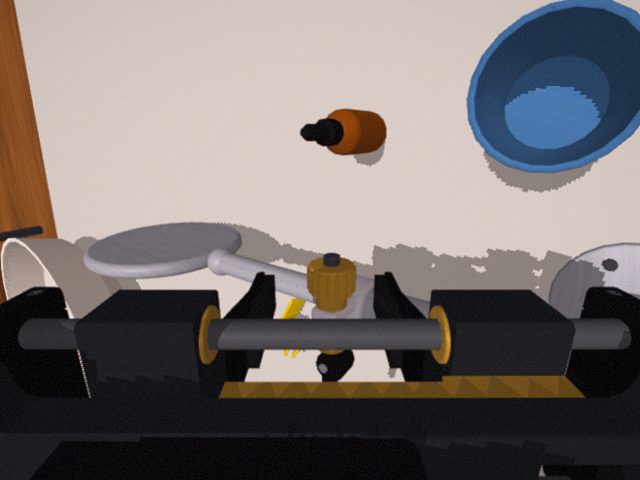

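View pics/s10.png

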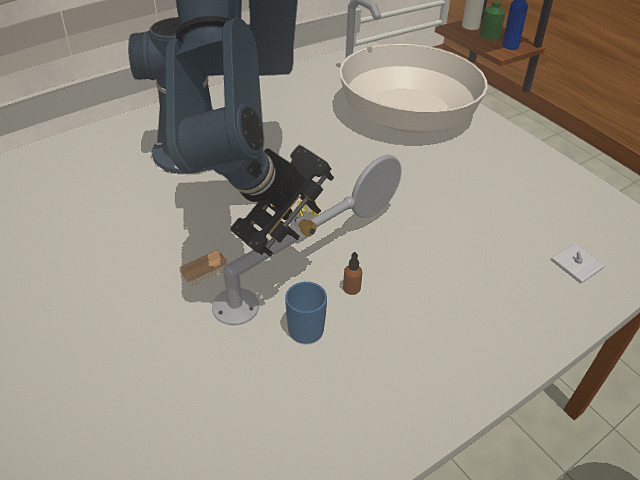

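View pics/d10.png

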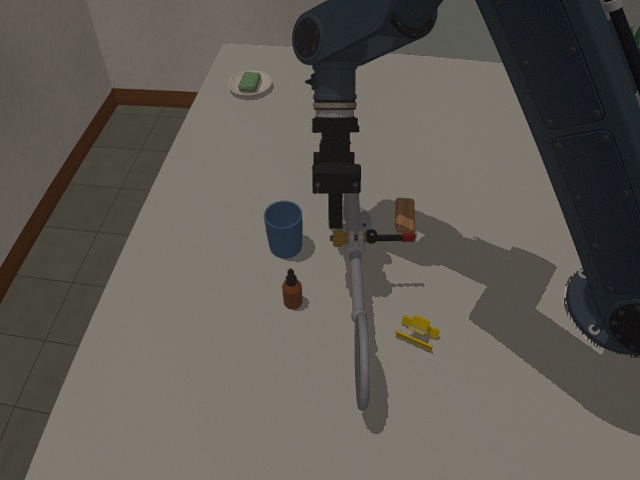

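```bash

python3 -m pendant '[[[0.1,1,0.36],[0,0,0],0.4],[[0,1.6,0],[0,0,0],0.4],[[0,1.4,0],[0,0,0],0.4],[[0,0.2,0],[0,0,0],0.4],[[0,0,0],[0,0,0],0.4]]'
python3 - <<'E'
from h import *
nut=np.array([0.5484,0.0071,0.1325])+0.002*np.array([np.cos(PHI),np.sin(PHI),0])
go(nut,-81.7,0.58)
cap("wrist","w11");c=cap("scene");k=c["img"][140:260,230:390][:,:,::-1];cv2.imwrite("pics/s11.png",cv2.resize(k,None,fx=5,fy=5,interpolation=0))
E
```

```text
time_s: 6.8
position: [0.5552, -0.0225, 0.1757]
tcp_rot: [[-0.99, -0.079, 0.118], [-0.142, 0.547, -0.825], [0.001, -0.834, -0.552]]
force: [-0.1, -0.3, -0.6]
opening: 0.597
t 6.8 pos [ 0.5552 -0.0225  0.1757] shift_cm [ 0.04  0.17 -0.16] rot [ 0.005 -0.003 -0.001] F [-0.09 -0.33 -0.59] open 51.9
```

View pics/w11.png

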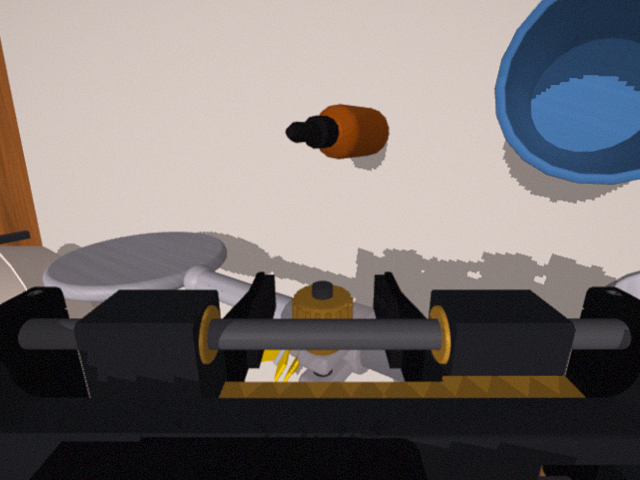

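View pics/s11.png

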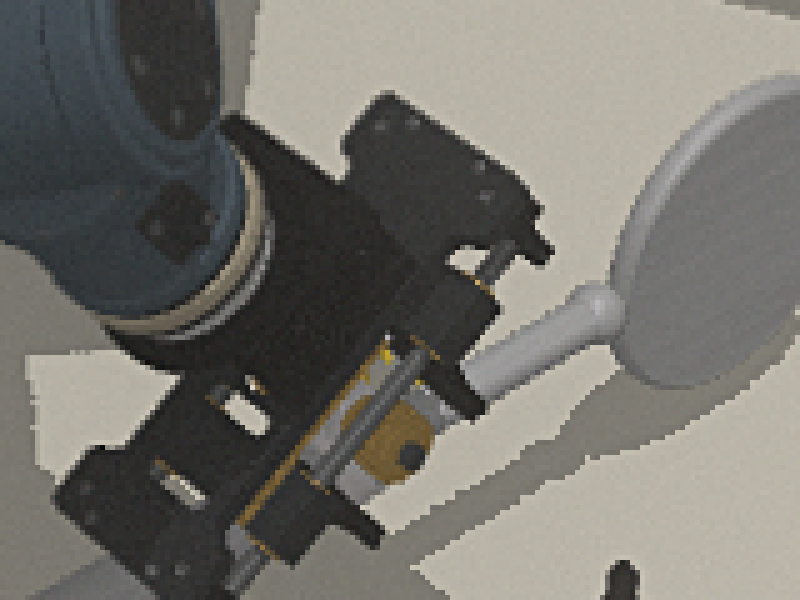

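```bash

python3 -m pendant '[[[0,0.15,0],[0,0,0],0.9],[[0,0,0],[0,0,0],0.9],[[0,0,0],[0,0,0],0.9],[[0,0,0],[0,0,0],0.9],[[0,0,0],[0,0,0],0.9]]'
python3 - <<'E'
from h import *
nut=np.array([0.5484,0.0071,0.1325])+0.002*np.array([np.cos(PHI),np.sin(PHI),0])
go(nut,-81.7,0.58);s=bot.read_state();print(s["moment"])
cap("wrist","w12")
E
```

```text
time_s: 7.32
position: [0.5553, -0.0211, 0.1754]
tcp_rot: [[-0.99, -0.078, 0.117], [-0.141, 0.549, -0.824], [-0.0, -0.832, -0.555]]
force: [0.2, -1.7, 2.3]
opening: 0.311
t 7.32 pos [ 0.5553 -0.0211  0.1754] shift_cm [ 0.08  0.07 -0.07] rot [ 0.008 -0.003 -0.002] F [ 0.17 -1.73  2.3 ] open 27.1
[-0.36977368 -0.09841425 -0.01408852]
```

```bash

python3 -m pendant '[[[0,0.03,-0.59],[0.116,0,0],0.9],[[0,0.03,-0.59],[0.116,0,0],0.9],[[0,0.03,-0.59],[0.116,0,0],0.9],[[0,0.03,-0.59],[0.116,0,0],0.9]]'
python3 - <<'E'
from h import *
nut=np.array([0.5484,0.0071,0.1325])+0.002*np.array([np.cos(PHI),np.sin(PHI),0])
go(nut,-81.7,0.58-.464);s=bot.read_state();print(s["moment"])
k=cap("wrist")["img"][:,:,::-1];cv2.imwrite("pics/w13.png",cv2.resize(k[230:400,200:460],None,fx=3,fy=3,interpolation=0))
E
```

```text
time_s: 7.7
position: [0.5522, 0.0012, 0.184]
tcp_rot: [[-0.99, -0.015, 0.139], [-0.14, 0.117, -0.983], [-0.002, -0.993, -0.118]]
force: [-2.3, 2.5, -5.3]
opening: 0.315
t 7.7 pos [0.5522 0.0012 0.184 ] shift_cm [ 0.09  0.09 -0.04] rot [ 0.003 -0.004 -0.002] F [-2.28  2.49 -5.33] open 27.4
[0.53514185 0.47264317 0.1903773 ]
```

View pics/w13.png

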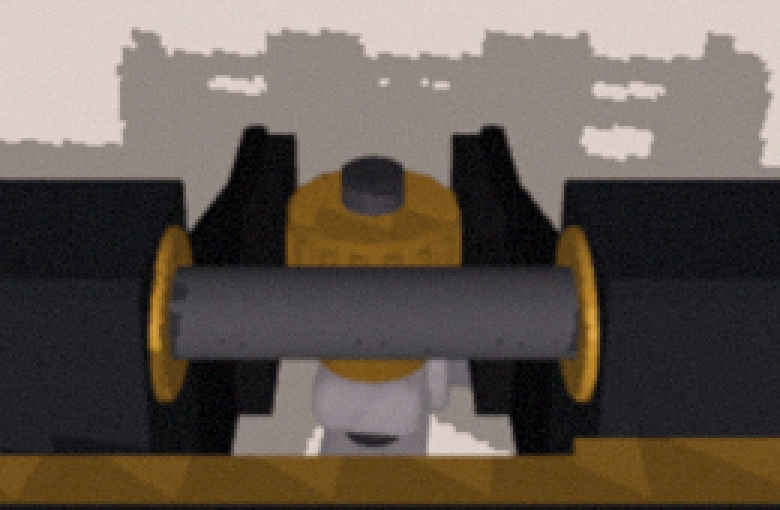

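View pics/w12.png

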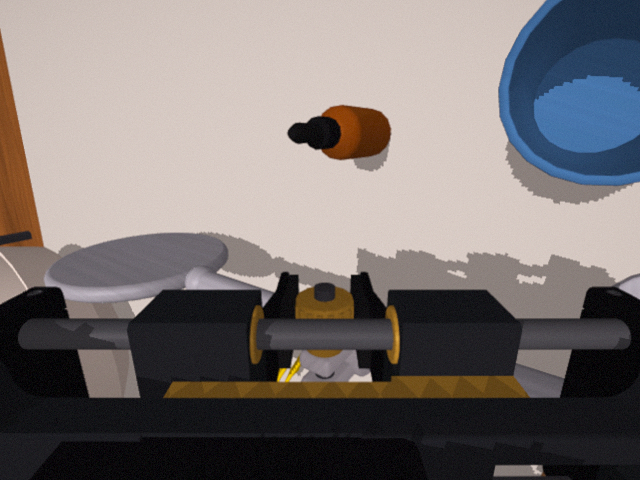

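```bash

python3 -m pendant '[[[0,0.03,-0.59],[0.116,0,0],0.9],[[0,0.03,-0.59],[0.116,0,0],0.9],[[0,0.03,-0.59],[0.116,0,0],0.9],[[0,0.03,-0.59],[0.116,0,0],0.9],[[0,0.03,-0.59],[0.116,0,0],0.9],[[0,0.03,-0.59],[0.116,0,0],0.9]]'
python3 - <<'E'
from h import *
nut=np.array([0.5484,0.0071,0.1325])+0.002*np.array([np.cos(PHI),np.sin(PHI),0])
go(nut,-81.7,-0.58);s=bot.read_state();print(s["moment"])
k=cap("wrist")["img"][:,:,::-1];cv2.imwrite("pics/w14.png",cv2.resize(k[230:400,200:460],None,fx=3,fy=3,interpolation=0))
cap("scene","s14")
E
```

```text
time_s: 8.25
position: [0.5477, 0.0355, 0.1759]
tcp_rot: [[-0.99, 0.081, 0.118], [-0.143, -0.54, -0.83], [-0.004, -0.838, 0.546]]
force: [-4.0, 5.3, -1.9]
opening: 0.313
t 8.25 pos [0.5477 0.0355 0.1759] shift_cm [ 0.14  0.08 -0.02] rot [ 0.003 -0.003 -0.002] F [-4.04  5.27 -1.89] open 27.3
[ 1.60929715  1.08781067 -0.17655635]
```

View pics/w14.png

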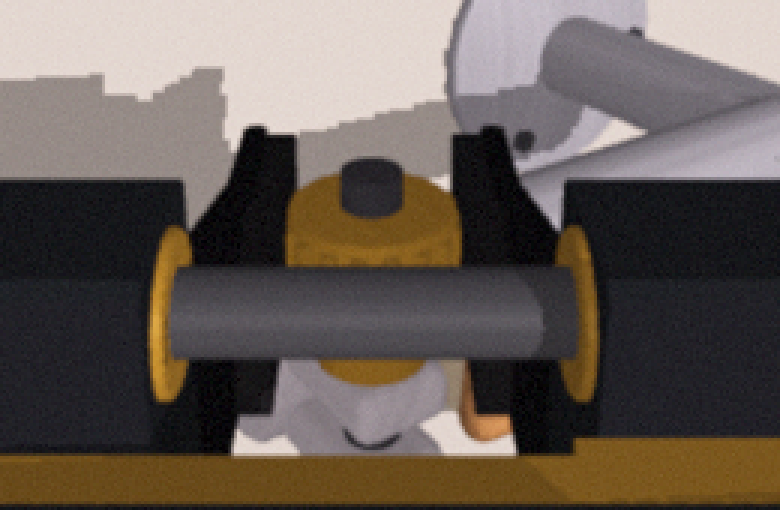

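View pics/s14.png

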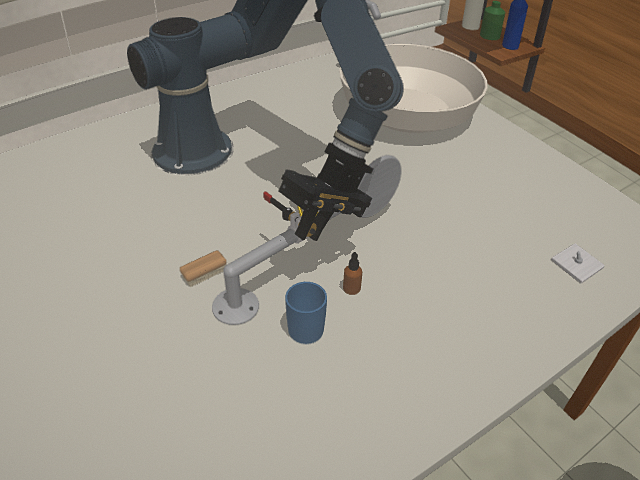

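```bash

python3 -m pendant '[[[0,0,0],[0,0,0],0.45],[[0,0,0],[0,0,0],0.45],[[0,0,0],[0,0,0],0.45],[[0,0.03,0.59],[-0.116,0,0],0.45],[[0,0.03,0.59],[-0.116,0,0],0.45],[[0,0.03,0.59],[-0.116,0,0],0.45],[[0,0.03,0.59],[-0.116,0,0],0.45],[[0,0.03,0.59],[-0.116,0,0],0.45],[[0,-2,0],[0,0,0],0.45],[[0,-3,0],[0,0,0],0.7],[[0,-3,0],[0,0,0],0.8]]'
python3 - <<'E'
from h import *
go([0.4283,-0.0128,0.141],-81.7)
c=cap("wrist","w15")
E
```

```text
time_s: 9.27
position: [0.5505, 0.0036, 0.2637]
tcp_rot: [[-0.99, -0.004, 0.138], [-0.138, 0.007, -0.99], [0.003, -1.0, -0.007]]
force: [0.4, -0.7, 0.0]
opening: 0.475
t 9.27 pos [0.5505 0.0036 0.2637] shift_cm [ 1.231e+01  7.210e+00 -1.000e-02] rot [ 0.007 -0.007  0.003] F [ 0.38 -0.7   0.05] open 41.3
```

View pics/w15.png

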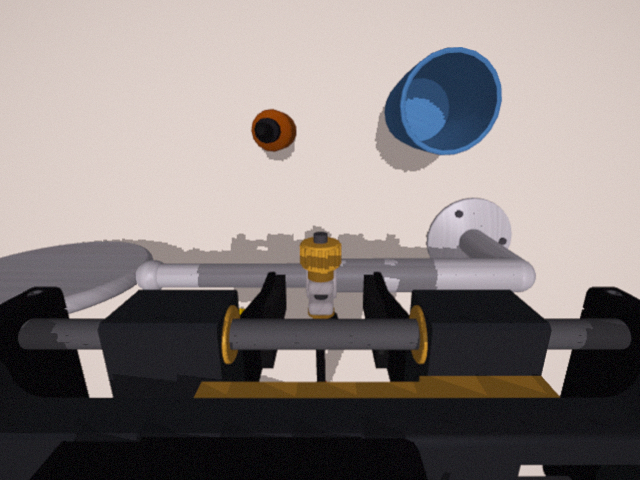

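```bash

python3 -m pendant '[[[3.1,0,0],[0,0,0],0.8],[[3.1,0,0],[0,0,0],0.8],[[3.1,0,0],[0,0,0],0.8],[[2.95,0,0],[0,0,0],0.8],[[0,0,0],[0,0,0],0.8],[[0,0,0],[0,0,0],0.8]]'
python3 - <<'E'
from h import *
go([0.4283,-0.0108,0.141],-81.7)
c=cap("wrist","w16");print(proj(c,[0.4283,-0.0108,0.141]))
E
```

```text
time_s: 9.82
position: [0.4285, -0.0122, 0.2637]
tcp_rot: [[-0.99, -0.002, 0.139], [-0.139, 0.006, -0.99], [0.001, -1.0, -0.006]]
force: [0.8, 0.1, -0.6]
opening: 0.205
t 9.82 pos [ 0.4285 -0.0122  0.2637] shift_cm [-0.01  7.18 -0.1 ] rot [ 0.006 -0.005  0.001] F [ 0.78  0.13 -0.58] open 17.8
[322.76605412 255.39658484]
```

View pics/w16.png

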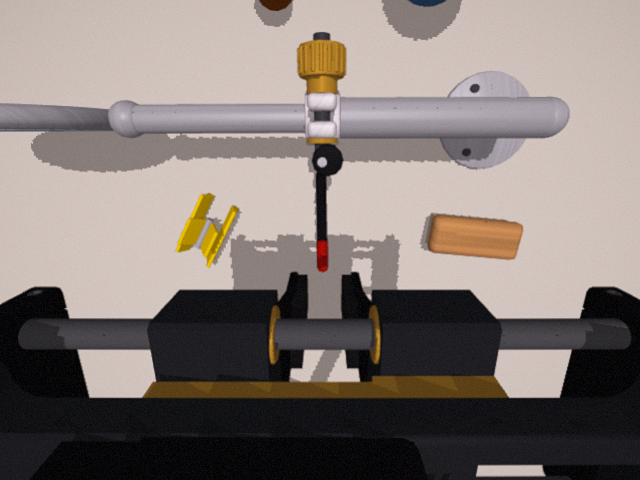

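```bash
cat >> h.py <<'E'
def F(n=10):
    f=[]
    for i in range(n): bot.capture("wrist");f.append(bot.read_state()["force"])
    f=np.array(f);s=bot.read_state();R=np.array(s["tcp_rot"])
    m=f.mean(0);print("F world",m.round(2),"sd",f.std(0).round(2),"tool",(R.T@m).round(2),"pos",s["position"].round(4),"t",round(s["time_s"],2))
E
python3 -m pendant '[[[0,2.5,0],[0,0,0],0.84],[[0,2.5,0],[0,0,0],0.84],[[0,2.1,0],[0,0,0],0.84],[[0,0,0],[0,0,0],0.84],[[0,0,0],[0,0,0],0.84]]'
python3 - <<'E'
from h import *
go([0.4283,-0.0108,0.141],-81.7)
F(6)
E
```

```text
time_s: 10.28
position: [0.4309, -0.0117, 0.1921]
tcp_rot: [[-0.99, -0.002, 0.141], [-0.141, 0.006, -0.99], [0.001, -1.0, -0.006]]
force: [0.3, 0.2, 0.4]
opening: 0.16
t 10.28 pos [ 0.4309 -0.0117  0.1921] shift_cm [ 0.25  0.01 -0.13] rot [ 0.006 -0.003  0.001] F [0.34 0.2  0.37] open 13.9
F world [-0.19  0.26 -0.01] sd [0.44 0.59 0.43] tool [ 0.16  0.01 -0.28] pos [ 0.4308 -0.0116  0.1938] t 10.58
```

```bash

python3 -m pendant '[[[0.12,0,0.25],[0,0,0],0.84],[[-0.01,0,0.37],[0,-0.06,0],0.84],[[-0.01,0,0.37],[0,-0.06,0],0.84],[[-0.01,0,0.37],[0,-0.06,0],0.84],[[-0.01,0,0.37],[0,-0.06,0],0.84],[[-0.01,0,0.37],[0,-0.06,0],0.84],[[-0.01,0,0.37],[0,-0.06,0],0.84]]'
python3 - <<'E'
from h import *
F(4)
E
python3 -m pendant '[[[-0.01,0,0.37],[0,-0.06,0],0.84],[[-0.01,0,0.37],[0,-0.06,0],0.84],[[-0.01,0,0.37],[0,-0.06,0],0.84],[[-0.01,0,0.37],[0,-0.06,0],0.84],[[-0.01,0,0.37],[0,-0.06,0],0.84],[[-0.01,0,0.37],[0,-0.06,0],0.84]]'
python3 - <<'E'
from h import *
F(12);cap("wrist","w17")
E
```

```text
time_s: 11.17
position: [0.4358, -0.0345, 0.193]
tcp_rot: [[-0.876, -0.001, 0.483], [-0.483, 0.007, -0.876], [-0.002, -1.0, -0.006]]
force: [0.6, 4.8, 0.1]
opening: 0.157
F world [-0.56  1.77  0.97] sd [0.5  0.58 0.38] tool [-0.36 -0.96 -1.83] pos [ 0.4359 -0.0349  0.1929] t 11.37
time_s: 11.87
position: [0.4476, -0.0502, 0.1922]
tcp_rot: [[-0.651, -0.006, 0.759], [-0.759, 0.01, -0.651], [-0.003, -1.0, -0.011]]
force: [-2.5, 7.9, 2.5]
opening: 0.16
F world [-1.6   4.96  1.45] sd [0.51 0.44 0.66] tool [-2.72 -1.4  -4.46] pos [ 0.4483 -0.0509  0.1923] t 12.47
```

View pics/w17.png

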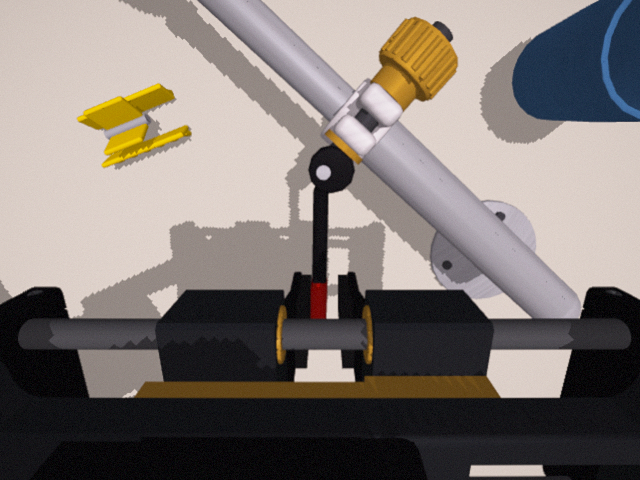

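```bash

python3 -m pendant '[[[-0.15,0,-0.6],[0,0,0],0.84],[[-0.01,0,-0.37],[0,0.06,0],0.84],[[-0.01,0,-0.37],[0,0.06,0],0.84],[[-0.01,0,-0.37],[0,0.06,0],0.84],[[-0.01,0,-0.37],[0,0.06,0],0.84],[[-0.01,0,-0.37],[0,0.06,0],0.84],[[-0.01,0,-0.37],[0,0.06,0],0.84],[[-0.01,0,-0.37],[0,0.06,0],0.84],[[-0.01,0,-0.37],[0,0.06,0],0.84],[[-0.01,0,-0.37],[0,0.06,0],0.84],[[-0.01,0,-0.37],[0,0.06,0],0.84],[[-0.01,0,-0.37],[0,0.06,0],0.84],[[-0.01,0,-0.37],[0,0.06,0],0.84],[[0,0,0],[0,0,0],0.84],[[0,0,0],[0,0,0],0.84]]'
python3 - <<'E'
from h import *
go([0.4290,-0.0068,0.141],-81.7)
c=cap("wrist");k=c["img"][0:340,200:440][:,:,::-1];cv2.imwrite("pics/w18.png",cv2.resize(k,None,fx=1.75,fy=1.75,interpolation=0))
E
```

```text
time_s: 13.77
position: [0.4256, -0.0092, 0.193]
tcp_rot: [[-0.99, 0.0, 0.143], [-0.143, 0.004, -0.99], [-0.001, -1.0, -0.004]]
force: [0.2, 0.0, 0.7]
opening: 0.159
t 13.77 pos [ 0.4256 -0.0092  0.193 ] shift_cm [-0.37  0.1  -0.19] rot [ 0.004 -0.001 -0.001] F [0.17 0.01 0.69] open 13.9
```

View pics/w18.png

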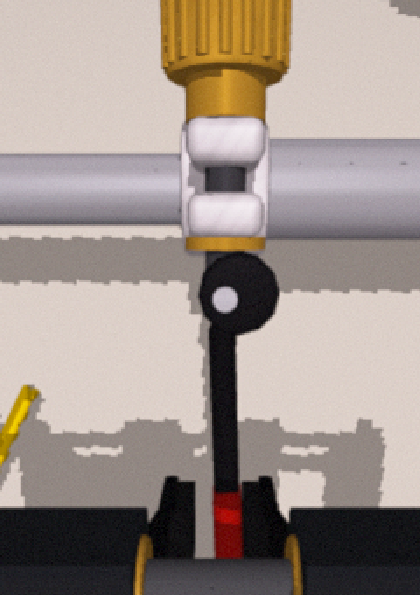

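```bash

python3 -m pendant '[[[-0.3,0,-0.22],[0,0,0],0.84],[[0,0,0],[0,0,0],0.84],[[0,0,0.2],[0,0,0],0.84],[[0,-3,0],[0,0,0],0.84],[[0,-3,0],[0,0,0],0.6],[[0,-1,0],[0,0,0],0.4],[[0,0,0],[0,0,0],0.4]]'
python3 - <<'E'
from h import *
nut=np.array([0.5484,0.0071,0.1325])+0.002*np.array([np.cos(PHI),np.sin(PHI),0])
go(nut,-81.7,0.58)
c=cap("wrist");k=c["img"][0:340,200:440][:,:,::-1];cv2.imwrite("pics/w19.png",cv2.resize(k,None,fx=1.75,fy=1.75,interpolation=0))
E
```

```text
time_s: 14.4
position: [0.43, -0.0094, 0.2651]
tcp_rot: [[-0.99, 0.006, 0.142], [-0.142, 0.003, -0.99], [-0.006, -1.0, -0.002]]
force: [0.2, 0.3, -0.2]
opening: 0.305
t 14.4 pos [ 0.43   -0.0094  0.2651] shift_cm [-12.11   9.06   2.86] rot [-0.578 -0.001 -0.007] F [ 0.19  0.35 -0.24] open 26.5
```

View pics/w19.png

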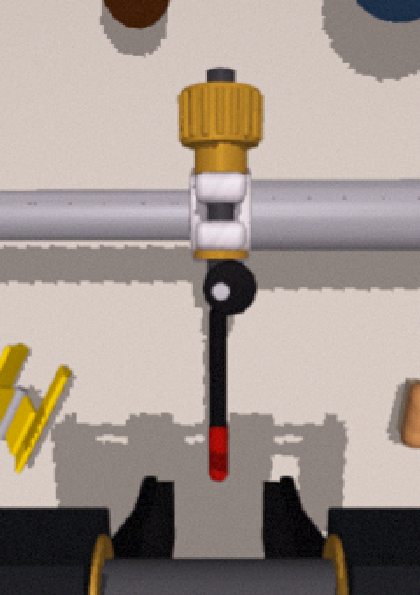

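```bash

python3 -m pendant '[[[-3.05,-0.5,1.4],[0,0,0],0.4],[[-3.05,-0.5,1.4],[0,0,0],0.4],[[-3,0,1.4],[0,0,0],0.4],[[-3,0,1.4],[-0.116,0,0],0.4],[[0,0,0],[-0.116,0,0],0.4],[[0,0,0],[-0.116,0,0],0.4],[[0,0,0],[-0.116,0,0],0.4],[[0,0,0],[-0.116,0,-0.007],0.4],[[0,0,0],[0,0,0],0.4],[[0,0,0],[0,0,0],0.4]]'
python3 - <<'E'
from h import *
nut=np.array([0.5484,0.0071,0.1325])+0.002*np.array([np.cos(PHI),np.sin(PHI),0])
go(nut,-81.7,0.58)
E
```

```text
time_s: 15.28
position: [0.5556, -0.0482, 0.2701]
tcp_rot: [[-0.99, -0.087, 0.113], [-0.143, 0.545, -0.826], [0.01, -0.834, -0.552]]
force: [-0.2, -0.8, 0.7]
opening: 0.599
t 15.28 pos [ 0.5556 -0.0482  0.2701] shift_cm [-0.38  9.45  2.93] rot [ 0.005 -0.007  0.007] F [-0.22 -0.79  0.75] open 52.1
```

```bash

python3 -m pendant '[[[-0.3,0,2.9],[0,0,0.006],0.4],[[0,3,0],[0,0,0],0.4],[[0,3,0],[0,0,0],0.4],[[0,2,0],[0,0,0],0.4],[[0,1,0],[0,0,0],0.4],[[0,0.3,0],[0,0,0],0.4],[[0,0,0],[0,0,0],0.4],[[0,0,0],[0,0,0],0.4]]'
python3 - <<'E'
from h import *
nut=np.array([0.5484,0.0071,0.1325])+0.002*np.array([np.cos(PHI),np.sin(PHI),0])
go(nut,-81.7,0.58)
cap("wrist","w20")
E
```

```text
time_s: 15.95
position: [0.5559, -0.0201, 0.1798]
tcp_rot: [[-0.99, -0.078, 0.119], [-0.142, 0.545, -0.826], [-0.001, -0.835, -0.551]]
force: [-1.3, -0.1, 0.8]
opening: 0.602
t 15.95 pos [ 0.5559 -0.0201  0.1798] shift_cm [0.15 0.39 0.25] rot [ 0.003 -0.001 -0.002] F [-1.28 -0.06  0.76] open 52.4
```

View pics/w20.png

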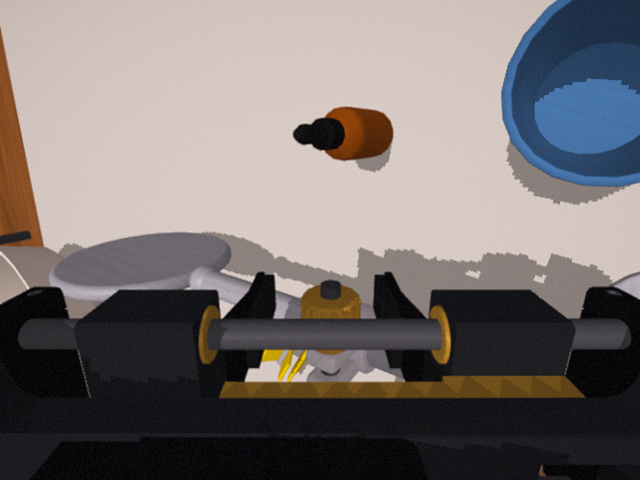

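```bash

python3 -m pendant '[[[0.1,0.3,0.25],[0,0,0],0.4],[[0,0,0],[0,0,0],0.9],[[0,0,0],[0,0,0],0.9],[[0,0,0],[0,0,0],0.9],[[0,0,0],[0,0,0],0.9],[[0,0,0],[0,0,0],0.9]]'
python3 - <<'E'
from h import *
nut=np.array([0.5484,0.0071,0.1325])+0.002*np.array([np.cos(PHI),np.sin(PHI),0])
go(nut,-81.7,0.58)
k=cap("wrist")["img"][:,:,::-1];cv2.imwrite("pics/w21.png",cv2.resize(k[260:380,260:390],None,fx=5,fy=5,interpolation=0))
E
python3 -m pendant '[[[0,0.03,-0.59],[0.116,0,0],0.9],[[0,0.03,-0.59],[0.116,0,0],0.9],[[0,0.03,-0.59],[0.116,0,0],0.9],[[0,0.03,-0.59],[0.116,0,0],0.9],[[0,0.03,-0.59],[0.116,0,0],0.9],[[0,0.03,-0.59],[0.116,0,0],0.9],[[0,0.03,-0.59],[0.116,0,0],0.9],[[0,0.03,-0.59],[0.116,0,0],0.9],[[0,0.03,-0.59],[0.116,0,0],0.9],[[0,0.03,-0.59],[0.116,0,0],0.9]]'
python3 - <<'E'
from h import *
nut=np.array([0.5484,0.0071,0.1325])+0.002*np.array([np.cos(PHI),np.sin(PHI),0])
go(nut,-81.7,-0.58)
k=cap("wrist")["img"][:,:,::-1];cv2.imwrite("pics/w22.png",cv2.resize(k[260:380,260:390],None,fx=5,fy=5,interpolation=0))
E
```

```text
time_s: 16.5
position: [0.5543, -0.0208, 0.1751]
tcp_rot: [[-0.99, -0.079, 0.117], [-0.141, 0.546, -0.826], [0.001, -0.834, -0.552]]
force: [-0.4, -0.9, 0.4]
opening: 0.315
t 16.5 pos [ 0.5543 -0.0208  0.1751] shift_cm [-0.02  0.02 -0.05] rot [ 0.004 -0.003 -0.001] F [-0.39 -0.9   0.39] open 27.4
time_s: 17.38
position: [0.5464, 0.0354, 0.1755]
tcp_rot: [[-0.99, 0.078, 0.118], [-0.142, -0.542, -0.828], [-0.001, -0.837, 0.548]]
force: [-1.6, -5.0, -11.2]
opening: 0.312
t 17.38 pos [0.5464 0.0354 0.1755] shift_cm [0.01 0.05 0.  ] rot [ 0.001 -0.002  0.001] F [ -1.61  -5.01 -11.16] open 27.1
```

View pics/w21.png

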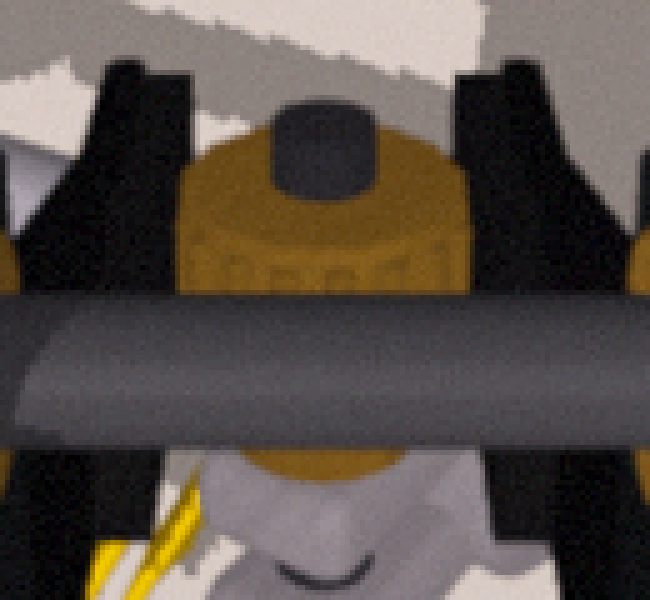

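View pics/w22.png

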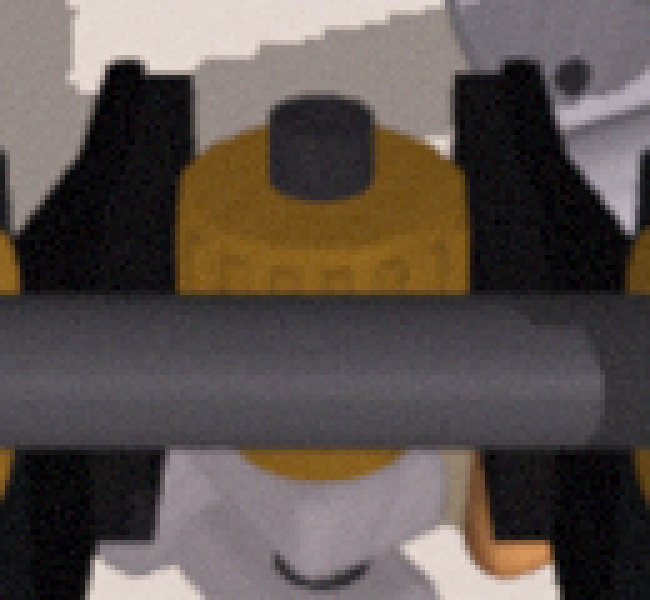

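```bash

python3 -m pendant '[[[0,0,0],[0,0,0],0.45],[[0,0,0],[0,0,0],0.45],[[0,0,0],[0,0,0],0.45],[[0,0.03,0.59],[-0.116,0,0],0.45],[[0,0.03,0.59],[-0.116,0,0],0.45],[[0,0.03,0.59],[-0.116,0,0],0.45],[[0,0.03,0.59],[-0.116,0,0],0.45],[[0,0.03,0.59],[-0.116,0,0],0.45],[[0,0,0],[0,0,0],0.9],[[0,0,0],[0,0,0],0.9],[[0,0,0],[0,0,0],0.9],[[0,0,0],[0,0,0],0.9]]'
python3 - <<'E'
from h import *
nut=np.array([0.5484,0.0071,0.1325])+0.002*np.array([np.cos(PHI),np.sin(PHI),0])
go(nut,-81.7,0)
k=cap("wrist")["img"][:,:,::-1];cv2.imwrite("pics/w23.png",cv2.resize(k[260:380,260:390],None,fx=5,fy=5,interpolation=0))
E
python3 -m pendant '[[[0,0.03,-0.59],[0.116,0,0],0.9],[[0,0.03,-0.59],[0.116,0,0],0.9],[[0,0.03,-0.59],[0.116,0,0],0.9],[[0,0.03,-0.59],[0.116,0,0],0.9],[[0,0,-0.2],[0.04,0,0],0.9]]'
python3 - <<'E'
from h import *
nut=np.array([0.5484,0.0071,0.1325])+0.002*np.array([np.cos(PHI),np.sin(PHI),0])
go(nut,-81.7,-0.504)
k=cap("wrist")["img"][:,:,::-1];cv2.imwrite("pics/w24.png",cv2.resize(k[260:380,260:390],None,fx=5,fy=5,interpolation=0))
E
```

```text
time_s: 18.43
position: [0.5496, 0.008, 0.1839]
tcp_rot: [[-0.99, -0.003, 0.143], [-0.143, 0.003, -0.99], [0.002, -1.0, -0.003]]
force: [0.9, -10.1, -0.8]
opening: 0.333
t 18.43 pos [0.5496 0.008  0.1839] shift_cm [-0.07  0.04  0.07] rot [ 0.003 -0.001  0.002] F [  0.92 -10.15  -0.76] open 28.9
time_s: 18.9
position: [0.5461, 0.0326, 0.1774]
tcp_rot: [[-0.989, 0.069, 0.133], [-0.149, -0.483, -0.863], [0.005, -0.873, 0.488]]
force: [1.2, -10.9, -3.4]
opening: 0.315
t 18.9 pos [0.5461 0.0326 0.1774] shift_cm [-0.06  0.07  0.07] rot [-0.006  0.007  0.002] F [  1.22 -10.95  -3.35] open 27.4
```

```bash

python3 -m pendant '[[[0,0,0],[0,0,0],0.45],[[0,0,0],[0,0,0],0.45],[[0,0,0],[0,0,0],0.45],[[0,0.03,0.59],[-0.116,0,0],0.45],[[0,0.03,0.59],[-0.116,0,0],0.45],[[0,0.03,0.59],[-0.116,0,0],0.45],[[0,0.03,0.59],[-0.116,0,0],0.45],[[0,0,0.2],[-0.04,0,0],0.45],[[0,-2.5,0],[0,0,0],0.45],[[0,-3,0],[0,0,0],0.7],[[0,-2.5,0],[0,0,0],0.8],[[3.05,0,0],[0,0,0],0.8],[[3.05,0,0],[0,0,0],0.8],[[3.05,0,0],[0,0,0],0.8],[[3,0,0],[0,0,0],0.8],[[0,0,0],[0,0,0],0.8],[[0,0,0],[0,0,0],0.8]]'
python3 - <<'E'
from h import *
go([0.4290,-0.0108,0.141],-81.7)
c=cap("wrist","w25")
E
```

```text
time_s: 20.37
position: [0.4285, -0.0098, 0.2649]
tcp_rot: [[-0.99, -0.002, 0.141], [-0.141, 0.005, -0.99], [0.001, -1.0, -0.005]]
force: [0.2, -0.7, -0.4]
opening: 0.208
t 20.37 pos [ 0.4285 -0.0098  0.2649] shift_cm [-0.05  7.29  0.14] rot [ 0.005 -0.003  0.001] F [ 0.22 -0.66 -0.39] open 18.1
```

View pics/w25.png

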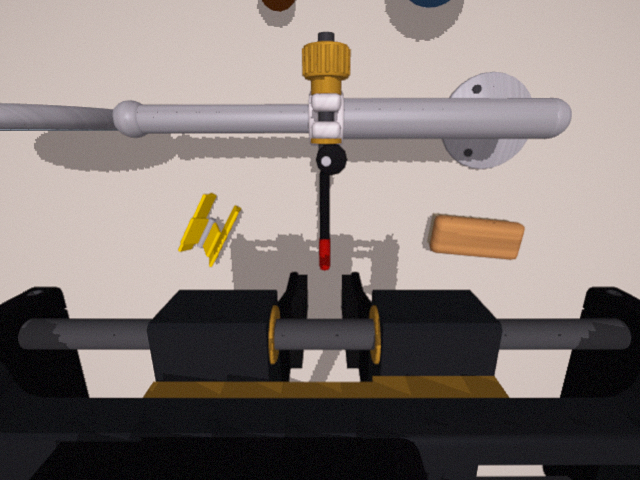

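```bash

python3 -m pendant '[[[0,2.5,0.1],[0,0,0],0.84],[[0,2.5,0],[0,0,0],0.84],[[0,2.2,0],[0,0,0],0.84],[[0,0,0],[0,0,0],0.84],[[0,0,0],[0,0,0],0.84],[[0,0,0.25],[0,0,0],0.84],[[-0.01,0,0.37],[0,-0.06,0],0.84],[[-0.01,0,0.37],[0,-0.06,0],0.84],[[-0.01,0,0.37],[0,-0.06,0],0.84],[[-0.01,0,0.37],[0,-0.06,0],0.84],[[-0.01,0,0.37],[0,-0.06,0],0.84],[[-0.01,0,0.37],[0,-0.06,0],0.84]]'
python3 - <<'E'
from h import *
F(5)
E
python3 -m pendant '[[[-0.01,0,0.37],[0,-0.06,0],0.84],[[-0.01,0,0.37],[0,-0.06,0],0.84],[[-0.01,0,0.37],[0,-0.06,0],0.84],[[-0.01,0,0.37],[0,-0.06,0],0.84],[[-0.01,0,0.37],[0,-0.06,0],0.84]]'
python3 - <<'E'
from h import *
F(14);cap("wrist","w26")
E
```

```text
time_s: 21.42
position: [0.4377, -0.0326, 0.1937]
tcp_rot: [[-0.877, -0.0, 0.481], [-0.481, 0.009, -0.877], [-0.004, -1.0, -0.008]]
force: [2.1, 11.3, -1.4]
opening: 0.16
F world [ 0.66  6.85 -1.22] sd [0.49 1.03 0.3 ] tool [-3.86  1.27 -5.69] pos [ 0.4377 -0.0332  0.1937] t 21.67
time_s: 22.08
position: [0.4464, -0.0455, 0.1934]
tcp_rot: [[-0.696, -0.007, 0.718], [-0.718, 0.013, -0.696], [-0.005, -1.0, -0.014]]
force: [-1.8, 14.4, 3.9]
opening: 0.163
F world [-1.49 10.72  1.62] sd [0.43 0.27 0.42] tool [-6.66 -1.5  -8.56] pos [ 0.447  -0.0464  0.1934] t 22.78
```

View pics/w26.png

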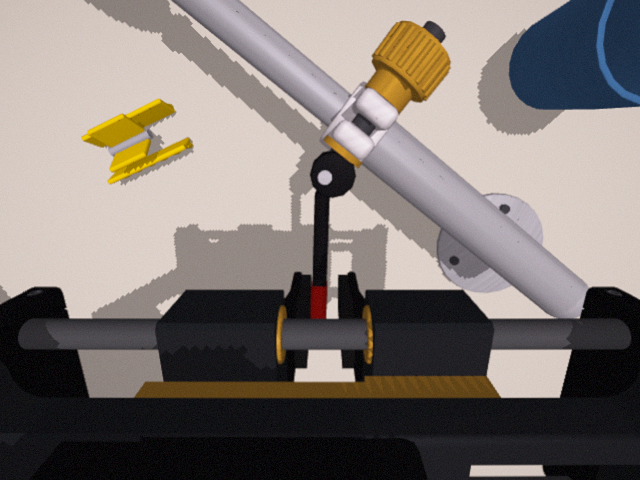

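```bash
cat >> h.py <<'E'
def T(piv,n=12,base=None):
    f=[];m=[];p=[]
    for i in range(n):
        bot.capture("wrist");s=bot.read_state();f.append(s["force"]);m.append(s["moment"]);p.append(s["position"])
    f,m,p=[np.array(a) for a in(f,m,p)];sd=m.std(0);f,m,p=f.mean(0),m.mean(0),p.mean(0)
    if base is not None: m=m-base
    d=p[:2]-np.array(piv);tq=m[2]+d[0]*f[1]-d[1]*f[0]
    R=np.array(s["tcp_rot"])
    print("F",f.round(2),"Ftool",(R.T@f).round(2),"M",m.round(3),"sd",sd.round(3),"Mtool",(R.T@m).round(3),"r",(np.linalg.norm(d)*1e3).round(1),"dir",np.degrees(np.arctan2(d[1],d[0])).round(1)%360,"tooldir",np.degrees(np.arctan2(R[1,0],R[0,0])).round(1)%360,"torque_eq_N",(tq/.062).round(2),"noM",((tq-m[2])/.062).round(2),"t",round(s["time_s"],2))
E
python3 - <<'E'
from h import *
T([0.4902,-0.0017])
E
```

```text
F [-1.57 10.36  1.33] Ftool [-6.34 -1.22 -8.36] M [ 1.795  0.32  -0.107] sd [0.041 0.026 0.038] Mtool [-1.48   0.102  1.065] r 62.2 dir 226.0 tooldir 225.8 torque_eq_N -10.08 noM -8.35 t 23.43
```

```bash

python3 -m pendant '[[[0,0,-0.3],[0,0.03,0],0.84],[[0,0,-0.1],[0,0.0,0],0.84],[[0,0,0],[0,0,0],0.84],[[0,0,0],[0,0,0],0.84]]'
python3 - <<'E'
from h import *
T([0.4902,-0.0017],10);c=cap("wrist");k=c["img"][140:340,200:440][:,:,::-1];cv2.imwrite("pics/w27.png",cv2.resize(k,None,fx=3,fy=3,interpolation=0))
E
```

```text
time_s: 23.77
position: [0.4448, -0.0445, 0.1935]
tcp_rot: [[-0.717, -0.003, 0.697], [-0.697, 0.008, -0.717], [-0.003, -1.0, -0.008]]
force: [-1.7, 7.9, 0.9]
opening: 0.161
F [-1.27  7.98  1.42] Ftool [-4.65 -1.35 -6.62] M [ 1.34   0.31  -0.096] sd [0.023 0.039 0.019] Mtool [-1.178  0.094  0.712] r 62.4 dir 223.3 tooldir 224.1 torque_eq_N -8.27 noM -6.72 t 24.27
```

View pics/w27.png

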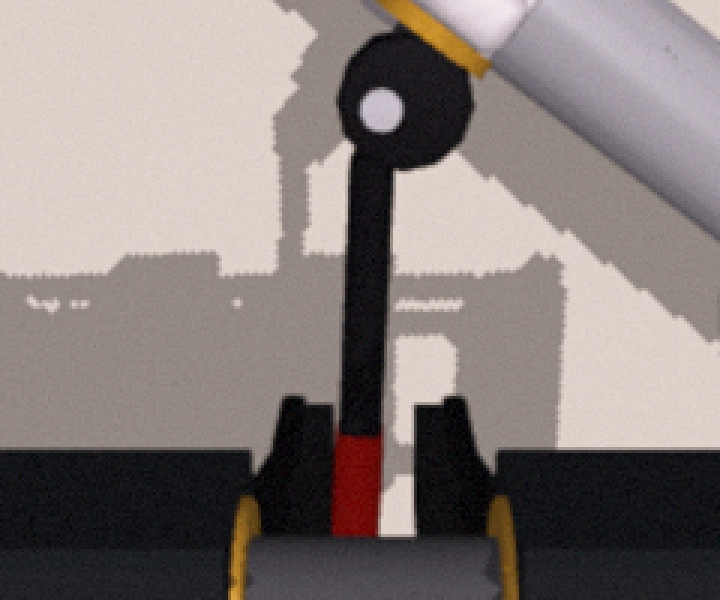

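```bash

python3 -m pendant '[[[0,0,-0.6],[0,0.07,0],0.84],[[0,0,-0.6],[0,0.07,0],0.84],[[0,0,0],[0,0.05,0],0.84],[[0,0,0],[0,0,0],0.84]]'
python3 - <<'E'
from h import *
T([0.4902,-0.0017],6);c=cap("wrist");k=c["img"][140:340,200:440][:,:,::-1];cv2.imwrite("pics/w28.png",cv2.resize(k,None,fx=3,fy=3,interpolation=0))
E
```

```text
time_s: 24.65
position: [0.4369, -0.0361, 0.1937]
tcp_rot: [[-0.837, -0.003, 0.548], [-0.548, 0.007, -0.837], [-0.002, -1.0, -0.007]]
force: [-1.7, 6.1, 2.2]
opening: 0.165
F [-1.95  6.58  1.44] Ftool [-1.98 -1.39 -6.58] M [ 1.12   0.37  -0.061] sd [0.014 0.038 0.024] Mtool [-1.139  0.061  0.306] r 63.4 dir 212.8 tooldir 213.3 torque_eq_N -7.71 noM -6.73 t 24.95
```

View pics/w28.png

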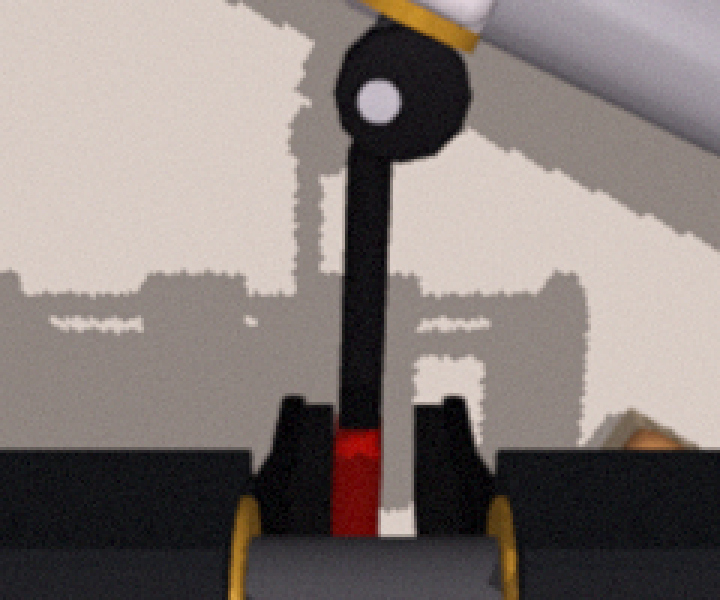

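```bash

python3 -m pendant '[[[-0.01,0,-0.5],[0,0.08,0],0.84],[[-0.01,0,-0.5],[0,0.08,0],0.84],[[-0.01,0,-0.5],[0,0.08,0],0.84]]'
python3 - <<'E'
from h import *
T([0.4902,-0.0017],5)
E
python3 -m pendant '[[[-0.01,0,-0.5],[0,0.08,0],0.84],[[-0.01,0,-0.5],[0,0.08,0],0.84],[[-0.01,0,-0.2],[0,0,0],0.84],[[0,0,0],[0,0,0],0.84]]'
python3 - <<'E'
from h import *
T([0.4902,-0.0017],8)
c=cap("wrist");k=c["img"][140:340,200:440][:,:,::-1];cv2.imwrite("pics/w29.png",cv2.resize(k,None,fx=3,fy=3,interpolation=0))
E
```

```text
time_s: 25.25
position: [0.4312, -0.0241, 0.1939]
tcp_rot: [[-0.943, 0.0, 0.332], [-0.332, 0.004, -0.943], [-0.002, -1.0, -0.004]]
force: [0.5, 1.4, -1.3]
opening: 0.161
F [-0.45  5.2   2.31] Ftool [-1.33 -2.28 -5.06] M [ 0.819  0.236 -0.04 ] sd [0.104 0.073 0.025] Mtool [-0.85   0.041  0.054] r 63.2 dir 200.2 tooldir 199.7 torque_eq_N -5.78 noM -5.13 t 25.5
time_s: 25.83
position: [0.4285, -0.013, 0.1932]
tcp_rot: [[-0.983, 0.0, 0.185], [-0.185, 0.004, -0.983], [-0.001, -1.0, -0.004]]
force: [0.2, -0.2, -0.4]
opening: 0.161
F [ 0.08 -0.12 -0.3 ] Ftool [-0.06  0.3   0.14] M [0.017 0.099 0.016] sd [0.022 0.035 0.025] Mtool [-0.035 -0.016 -0.095] r 63.1 dir 190.3 tooldir 190.4 torque_eq_N 0.4 noM 0.14 t 26.23
```

View pics/w29.png

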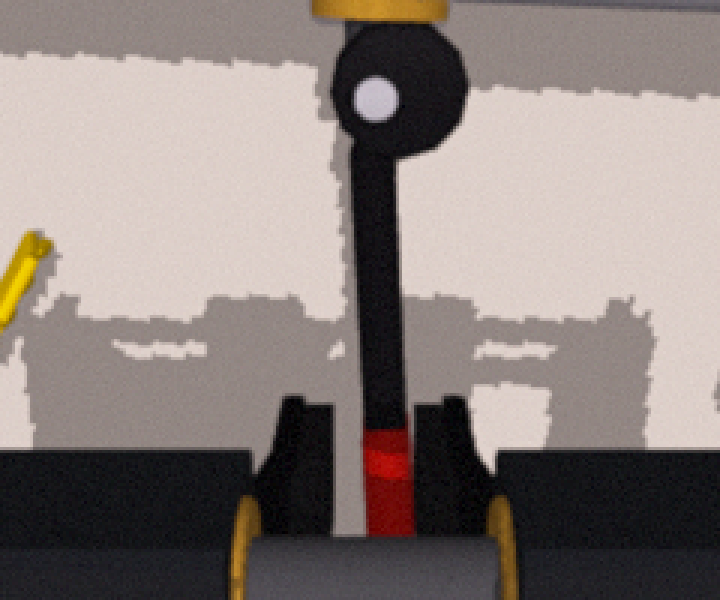

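```bash

python3 -m pendant '[[[0,0,0],[0,0.1,0],0.84],[[-0.1,0,0.5],[0,0.08,0],0.84],[[-0.06,0,0.37],[0,-0.06,0],0.84],[[-0.06,0,0.37],[0,-0.06,0],0.84],[[-0.06,0,0.37],[0,-0.06,0],0.84],[[-0.06,0,0.37],[0,-0.06,0],0.84],[[-0.06,0,0.37],[0,-0.06,0],0.84],[[-0.06,0,0.37],[0,-0.06,0],0.84],[[-0.06,0,0.37],[0,-0.06,0],0.84]]'
python3 - <<'E'
from h import *
T([0.4902,-0.0017],5)
E
python3 -m pendant '[[[-0.06,0,0.37],[0,-0.06,0],0.84],[[-0.06,0,0.37],[0,-0.06,0],0.84],[[-0.06,0,0.37],[0,-0.06,0],0.84]]'
python3 - <<'E'
from h import *
T([0.4902,-0.0017],5)
T([0.4902,-0.0017],10)
c=cap("wrist");k=c["img"][140:340,200:440][:,:,::-1];cv2.imwrite("pics/w30.png",cv2.resize(k,None,fx=3,fy=3,interpolation=0))
E
```

```text
time_s: 27.03
position: [0.4359, -0.0387, 0.192]
tcp_rot: [[-0.912, -0.007, 0.409], [-0.409, 0.013, -0.912], [0.001, -1.0, -0.014]]
force: [0.9, 15.3, 2.4]
opening: 0.163
F [ 0.39 10.66  1.67] Ftool [-4.7  -1.56 -9.6 ] M [1.955 0.02  0.021] sd [0.036 0.048 0.025] Mtool [-1.794 -0.032  0.779] r 65.9 dir 214.8 tooldir 204.1 torque_eq_N -8.73 noM -9.07 t 27.28
time_s: 27.53
position: [0.4408, -0.0465, 0.1916]
tcp_rot: [[-0.824, -0.011, 0.566], [-0.566, 0.015, -0.824], [0.001, -1.0, -0.019]]
force: [-2.1, 16.4, 2.5]
opening: 0.161
F [-1.38 12.49  2.46] Ftool [ -5.91  -2.28 -11.13] M [2.212 0.289 0.027] sd [0.029 0.094 0.031] Mtool [-1.989 -0.044  1.009] r 66.8 dir 223.0 tooldir 214.4 torque_eq_N -10.42 noM -10.85 t 27.78
F [-1.13 12.85  1.94] Ftool [ -6.32  -1.76 -11.28] M [2.214 0.236 0.035] sd [0.026 0.028 0.034] Mtool [-1.96  -0.053  1.054] r 66.8 dir 223.0 tooldir 214.4 torque_eq_N -10.39 noM -10.95 t 28.28
```

View pics/w30.png

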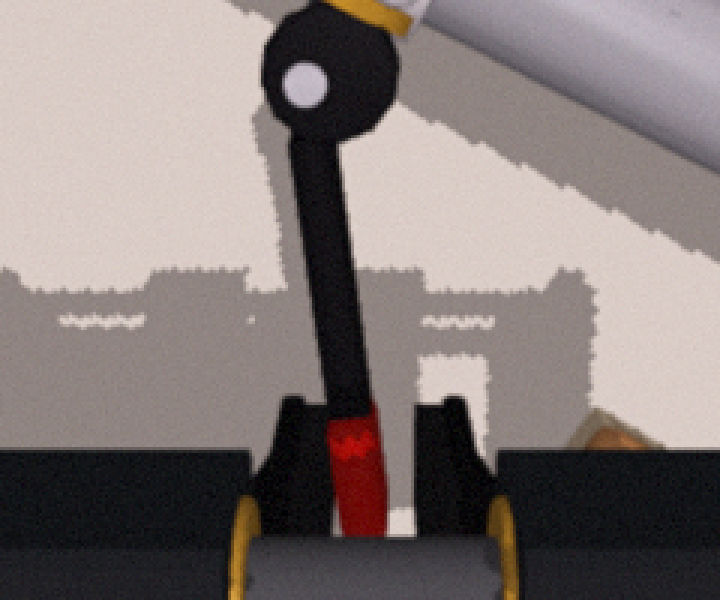

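```bash

python3 -m pendant '[[[0.06,0,-0.6],[0,0.04,0],0.84],[[0.05,0,-0.5],[0,0.04,0],0.84],[[0.05,0,-0.4],[0,0.05,0],0.84],[[0.04,0,-0.4],[0,0.05,0],0.84],[[0.03,0,-0.4],[0,0.05,0],0.84],[[0.02,0,-0.4],[0,0.05,0],0.84],[[0,0,-0.4],[0,0.05,0],0.84],[[0,0,0],[0,0,0],0.84],[[0,0,0],[0,0,0],0.84]]'
python3 - <<'E'
from h import *
go([0.4263,-0.0069,0.141],-81.7)
T([0.4902,-0.0017],3)
E
```

```text
time_s: 29.08
position: [0.4272, -0.0239, 0.1924]
tcp_rot: [[-0.963, -0.004, 0.27], [-0.27, 0.007, -0.963], [0.002, -1.0, -0.008]]
force: [-1.1, 6.7, -0.0]
opening: 0.159
t 29.08 pos [ 0.4272 -0.0239  0.1924] shift_cm [-0.37  0.05 -1.66] rot [0.008 0.128 0.002] F [-1.08  6.68 -0.04] open 13.9
F [-0.36  6.49  0.4 ] Ftool [-1.4  -0.35 -6.35] M [1.043 0.194 0.039] sd [0.015 0.018 0.01 ] Mtool [-1.057 -0.041  0.094] r 66.8 dir 199.4 tooldir 195.6 torque_eq_N -6.1 noM -6.72 t 29.23
```

```bash

python3 -m pendant '[[[-0.1,0,-0.5],[0,0.05,0],0.84],[[-0.1,0,-0.6],[0,0.05,0],0.84],[[-0.1,0,-0.5],[0,0.028,0],0.84],[[0,0,0],[0,0,0],0.84],[[0,0,0],[0,0,0],0.84]]'
python3 - <<'E'
from h import *
go([0.4263,-0.0069,0.141],-81.7)
T([0.4902,-0.0017],3)
c=cap("wrist");k=c["img"][100:340,200:440][:,:,::-1];cv2.imwrite("pics/w31.png",cv2.resize(k,None,fx=2.5,fy=2.5,interpolation=0))
E
```

```text
time_s: 29.65
position: [0.428, -0.009, 0.1928]
tcp_rot: [[-0.989, -0.001, 0.146], [-0.146, 0.004, -0.989], [0.0, -1.0, -0.004]]
force: [0.1, -0.2, -0.3]
opening: 0.163
t 29.65 pos [ 0.428  -0.009   0.1928] shift_cm [ 0.14  0.08 -0.23] rot [0.004 0.001 0.   ] F [ 0.07 -0.24 -0.25] open 14.2
F [-0.15  0.2   0.21] Ftool [ 0.12 -0.2  -0.22] M [0.016 0.115 0.011] sd [0.003 0.006 0.006] Mtool [-0.033 -0.011 -0.112] r 62.7 dir 186.8 tooldir 188.3 torque_eq_N -0.04 noM -0.22 t 29.8
```

View pics/w31.png

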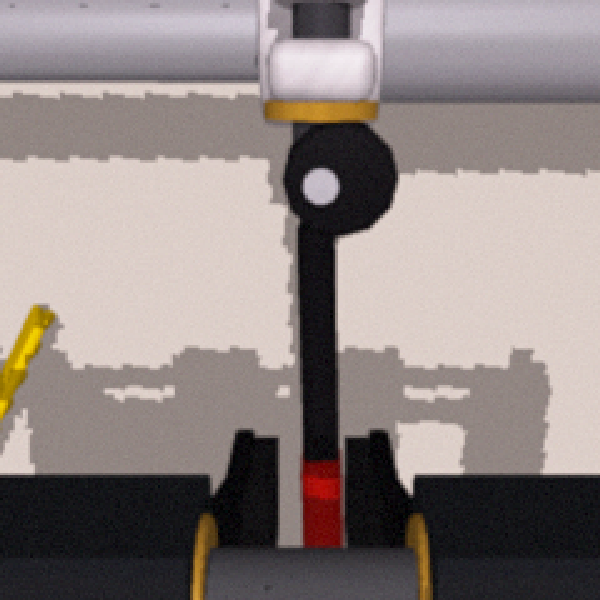

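```bash

python3 -m pendant '[[[0,-3.5,0],[0,0,0],0.84],[[0,-3.5,0],[0,0,0],0.6],[[-3.05,-0.5,-0.5],[0,0,0],0.4],[[-3.05,-0.5,-0.5],[0,0,0],0.4],[[-3.05,0,-0.5],[0,0,0],0.4],[[-2.9,0,-0.5],[0.1,0,0],0.4],[[0,0,0],[0.1,0,0],0.4],[[0,0,0],[0.1,0,0],0.4],[[0,0,0],[0.1,0,0],0.4],[[0,0,0],[0,0,0],0.4],[[0,0,0],[0,0,0],0.4]]'
python3 - <<'E'
from h import *
nut=np.array([0.5484,0.0071,0.1325])+0.002*np.array([np.cos(PHI),np.sin(PHI),0])
go(nut,-81.7,-0.4)
E
```

```text
time_s: 30.77
position: [0.5437, 0.0289, 0.272]
tcp_rot: [[-0.989, 0.053, 0.136], [-0.146, -0.379, -0.914], [0.003, -0.924, 0.383]]
force: [-0.1, 0.6, 0.7]
opening: 0.593
t 30.77 pos [0.5437 0.0289 0.272 ] shift_cm [-0.38  8.64 -3.32] rot [0.007 0.002 0.002] F [-0.07  0.59  0.74] open 51.6
```

```bash

python3 -m pendant '[[[-0.35,0,-3.3],[0,0,0],0.4],[[0,3,0],[0,0,0],0.4],[[0,3,0],[0,0,0],0.4],[[0,1.6,0],[0,0,0],0.4],[[0,0.9,0],[0,0,0],0.4],[[0,0,0],[0,0,0],0.4],[[0,0,0],[0,0,0],0.4],[[0,0,0],[0,0,0],0.4]]'
python3 - <<'E'
from h import *
nut=np.array([0.5484,0.0071,0.1325])+0.002*np.array([np.cos(PHI),np.sin(PHI),0])
go(nut,-81.7,-0.4)
cap("wrist","w32")
E
```

```text
time_s: 31.43
position: [0.5486, 0.026, 0.1827]
tcp_rot: [[-0.99, 0.056, 0.131], [-0.143, -0.381, -0.914], [-0.001, -0.923, 0.385]]
force: [-0.1, -0.1, 0.5]
opening: 0.597
t 31.43 pos [0.5486 0.026  0.1827] shift_cm [ 0.1   0.25 -0.23] rot [ 0.005 -0.002 -0.001] F [-0.15 -0.05  0.46] open 52.0
```

View pics/w32.png

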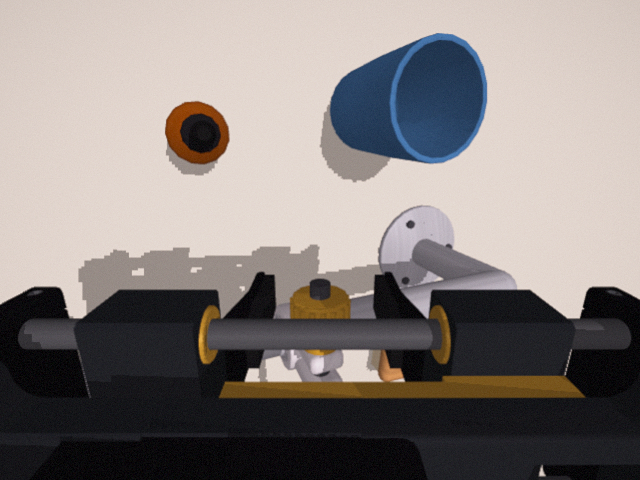

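```bash

python3 -m pendant '[[[0.1,0.25,-0.08],[0,0,0],0.9],[[0,0,0],[0,0,0],0.9],[[0,0,0],[0,0,0],0.9],[[0,0,0],[0,0,0],0.9],[[0,0,0],[0,0,0],0.9],[[0,0,0],[0,0,0],0.9],[[0,0.03,0.585],[-0.115,0,0],0.9],[[0,0.03,0.585],[-0.115,0,0],0.9],[[0,0.03,0.585],[-0.115,0,0],0.9],[[0,0.03,0.585],[-0.115,0,0],0.9],[[0,0.03,0.585],[-0.115,0,0],0.9],[[0,0.03,0.585],[-0.115,0,0],0.9],[[0,0.03,0.585],[-0.115,0,0],0.9]]'
python3 - <<'E'
from h import *
nut=np.array([0.5484,0.0071,0.1325])+0.002*np.array([np.cos(PHI),np.sin(PHI),0])
go(nut,-81.7,0.405)
E
python3 -m pendant '[[[0,0,0],[0,0,0],0.45],[[0,0,0],[0,0,0],0.45],[[0,0,0],[0,0,0],0.45],[[0,0.03,-0.585],[0.115,0,0],0.45],[[0,0.03,-0.585],[0.115,0,0],0.45],[[0,0.03,-0.585],[0.115,0,0],0.45],[[0,0,-0.3],[0.06,0,0],0.45],[[0,-2.5,0],[0,0,0],0.45],[[0,-3,0],[0,0,0],0.7],[[0,-2.5,0],[0,0,0],0.8],[[3.05,0,0],[0,0,0],0.8],[[3.05,0,0],[0,0,0],0.8],[[3.05,0,0],[0,0,0],0.8],[[3,0,0],[0,0,0],0.8],[[0,0,0],[0,0,0],0.8],[[0,0,0],[0,0,0],0.8]]'
python3 - <<'E'
from h import *
go([0.4290,-0.0108,0.141],-81.7)
c=cap("wrist","w33")
E
```

```text
time_s: 32.57
position: [0.5527, -0.0132, 0.1788]
tcp_rot: [[-0.99, -0.057, 0.131], [-0.143, 0.4, -0.905], [-0.001, -0.915, -0.404]]
force: [-0.7, 3.7, -11.4]
opening: 0.313
t 32.57 pos [ 0.5527 -0.0132  0.1788] shift_cm [-0.07 -0.03 -0.08] rot [ 0.011 -0.001 -0.001] F [ -0.69   3.74 -11.39] open 27.2
time_s: 33.9
position: [0.428, -0.0112, 0.2638]
tcp_rot: [[-0.99, -0.002, 0.144], [-0.144, 0.004, -0.99], [0.001, -1.0, -0.004]]
force: [0.1, -1.1, 0.3]
opening: 0.21
t 33.9 pos [ 0.428  -0.0112  0.2638] shift_cm [-0.11  7.18  0.01] rot [ 0.004 -0.     0.001] F [ 0.12 -1.12  0.27] open 18.2
```

View pics/w33.png

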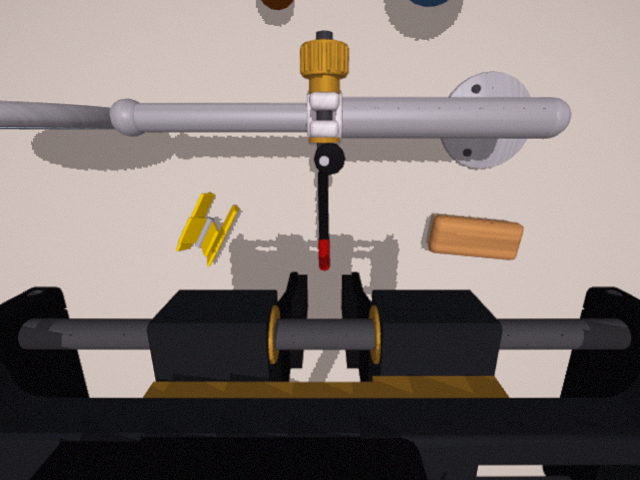

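```bash

python3 -m pendant '[[[0,2.5,0],[0,0.03,0],0.84],[[0,2.5,0],[0,0,0],0.84],[[0,2.1,0],[0,0,0],0.84],[[0,0,0],[0,0,0],0.84],[[0,0,0],[0,0,0],0.84],[[0,0,0.25],[0,0,0],0.84],[[-0.02,0,0.37],[0,-0.06,0],0.84],[[-0.02,0,0.37],[0,-0.06,0],0.84],[[-0.02,0,0.37],[0,-0.06,0],0.84],[[-0.02,0,0.37],[0,-0.06,0],0.84],[[-0.02,0,0.37],[0,-0.06,0],0.84],[[-0.02,0,0.37],[0,-0.06,0],0.84]]'
python3 - <<'E'
from h import *
T([0.4900,-0.0017],4,base=[0,0,0.013])
E
python3 -m pendant '[[[-0.02,0,0.37],[0,-0.06,0],0.84],[[-0.02,0,0.37],[0,-0.06,0],0.84],[[-0.02,0,0.37],[0,-0.06,0],0.84],[[-0.02,0,0.37],[0,-0.06,0],0.84],[[-0.02,0,0.37],[0,-0.06,0],0.84]]'
python3 - <<'E'
from h import *
T([0.4900,-0.0017],14,base=[0,0,0.013])
c=cap("wrist");k=c["img"][100:340,200:440][:,:,::-1];cv2.imwrite("pics/w34.png",cv2.resize(k,None,fx=2.5,fy=2.5,interpolation=0))
E
```

```text
time_s: 34.95
position: [0.4375, -0.0335, 0.1935]
tcp_rot: [[-0.889, 0.001, 0.457], [-0.457, 0.008, -0.889], [-0.004, -1.0, -0.007]]
force: [0.7, 9.3, -1.1]
opening: 0.162
F [ 0.96  6.07 -0.76] Ftool [-3.61  0.79 -4.97] M [ 1.032 -0.063 -0.009] sd [0.132 0.035 0.042] Mtool [-0.89   0.009  0.526] r 61.6 dir 211.6 tooldir 207.1 torque_eq_N -4.78 noM -4.64 t 35.15
time_s: 35.57
position: [0.4461, -0.0467, 0.1931]
tcp_rot: [[-0.715, -0.006, 0.699], [-0.699, 0.011, -0.715], [-0.004, -1.0, -0.012]]
force: [-1.6, 11.0, 2.2]
opening: 0.162
F [-1.47  8.45  0.72] Ftool [-4.85 -0.64 -7.09] M [ 1.413  0.323 -0.06 ] sd [0.02  0.042 0.033] Mtool [-1.236  0.058  0.756] r 63.0 dir 226.5 tooldir 224.3 torque_eq_N -7.97 noM -7.0 t 36.27
```

View pics/w34.png

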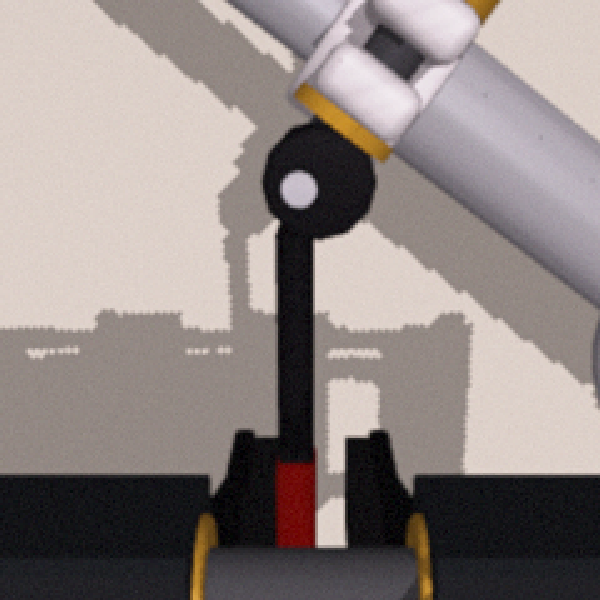

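```bash

python3 -m pendant '[[[-0.01,0,0.37],[0,-0.06,0],0.84],[[-0.01,0,0.37],[0,-0.06,0],0.84],[[-0.01,0,0.37],[0,-0.06,0],0.84]]'
python3 - <<'E'
from h import *
T([0.4900,-0.0017],6,base=[0,0,0.013])
E
python3 -m pendant '[[[-0.01,0,0.37],[0,-0.06,0],0.84],[[-0.01,0,0.37],[0,-0.06,0],0.84],[[-0.01,0,0.37],[0,-0.06,0],0.84],[[-0.01,0,0.37],[0,-0.06,0],0.84],[[-0.01,0,0.37],[0,-0.06,0],0.84],[[-0.01,0,0.37],[0,-0.06,0],0.84]]'
python3 - <<'E'
from h import *
T([0.4900,-0.0017],4,base=[0,0,0.013])
u=np.array([np.cos(np.radians(278.3)),np.sin(np.radians(278.3))]);t=np.array([-u[1],u[0]])
g=np.array([.490,-.0017])+.062*u+.002*t;go([*g,.141],8.3)
c=cap("wrist","w35")
E
```

```text
time_s: 36.57
position: [0.4532, -0.0533, 0.1929]
tcp_rot: [[-0.578, -0.009, 0.816], [-0.816, 0.012, -0.578], [-0.005, -1.0, -0.014]]
force: [-4.1, 12.2, 4.3]
opening: 0.161
F [-2.55  7.93  0.88] Ftool [-4.98 -0.79 -6.68] M [ 1.346  0.51  -0.08 ] sd [0.03  0.036 0.013] Mtool [-1.195  0.077  0.802] r 63.5 dir 235.9 tooldir 234.6 torque_eq_N -8.01 noM -6.72 t 36.87
time_s: 37.37
position: [0.4722, -0.063, 0.1927]
tcp_rot: [[-0.252, -0.011, 0.968], [-0.968, 0.011, -0.252], [-0.008, -1.0, -0.014]]
force: [-6.6, 7.6, 3.8]
opening: 0.159
F [-2.77  3.07 -0.12] Ftool [-2.27  0.15 -3.46] M [ 0.528  0.499 -0.046] sd [0.057 0.03  0.027] Mtool [-0.616  0.047  0.384] r 64.8 dir 256.3 tooldir 255.3 torque_eq_N -4.32 noM -3.58 t 37.57
t 37.57 pos [ 0.4753 -0.0652  0.1929] shift_cm [-0.89  0.08  2.42] rot [ 0.004 -0.402 -0.006] F [-3.17  3.93  0.21] open 14.0
```

View pics/w35.png

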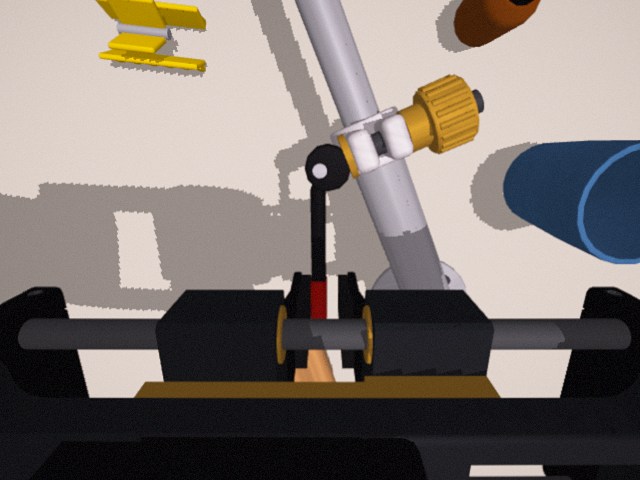

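```bash

python3 -m pendant '[[[-0.03,0,0.37],[0,-0.06,0],0.84],[[-0.03,0,0.37],[0,-0.06,0],0.84],[[-0.03,0,0.37],[0,-0.06,0],0.84],[[-0.03,0,0.37],[0,-0.06,0],0.84],[[0,0,0],[0,0,0],0.84]]'
python3 - <<'E'
from h import *
T([0.4900,-0.0017],4,base=[0,0,0.013])
u=np.array([np.cos(np.radians(278.3)),np.sin(np.radians(278.3))]);t=np.array([-u[1],u[0]])
g=np.array([.490,-.0017])+.062*u+.002*t;go([*g,.141],8.3)
c=cap("wrist","w36")
E
```

```text
time_s: 38.03
position: [0.4922, -0.068, 0.1929]
tcp_rot: [[-0.015, 0.001, 1.0], [-1.0, 0.003, -0.015], [-0.003, -1.0, 0.001]]
force: [0.3, -0.3, 0.1]
opening: 0.157
F [ 0.13 -0.37  0.15] Ftool [ 0.37 -0.15  0.14] M [-0.02  -0.003 -0.024] sd [0.024 0.024 0.017] Mtool [ 0.003  0.024 -0.02 ] r 66.6 dir 272.2 tooldir 269.0 torque_eq_N -0.27 noM 0.13 t 38.23
t 38.23 pos [ 0.4922 -0.0681  0.1927] shift_cm [-0.55  0.07  0.87] rot [-0.002 -0.163 -0.003] F [ 0.57 -0.55  0.37] open 13.6
```

View pics/w36.png

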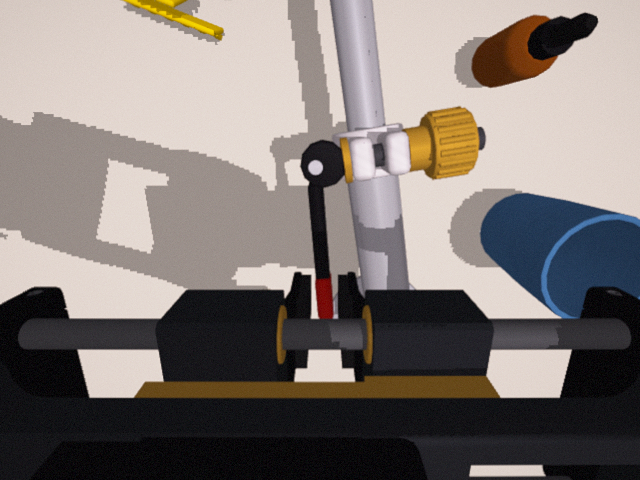

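```bash

python3 -m pendant '[[[-0.08,0,0.3],[0,-0.06,0],0.84],[[-0.08,0,0.25],[0,-0.06,0],0.84],[[-0.08,0,0.2],[0,-0.04,0],0.84],[[0,0,0],[0,0,0],0.84]]'
python3 - <<'E'
from h import *
T([0.4900,-0.0017],4,base=[0,0,0.013])
u=np.array([np.cos(np.radians(278.3)),np.sin(np.radians(278.3))]);t=np.array([-u[1],u[0]])
g=np.array([.490,-.0017])+.062*u+.002*t;go([*g,.141],8.3)
c=cap("wrist","w37")
E
```

```text
time_s: 38.62
position: [0.4988, -0.065, 0.1921]
tcp_rot: [[0.143, -0.001, 0.99], [-0.99, 0.004, 0.143], [-0.004, -1.0, -0.0]]
force: [1.0, -0.1, -0.6]
opening: 0.161
F [0.02 0.15 0.  ] Ftool [-0.15 -0.    0.04] M [-0.011 -0.035 -0.018] sd [0.032 0.016 0.022] Mtool [ 0.033  0.018 -0.016] r 63.8 dir 277.8 tooldir 278.1 torque_eq_N -0.25 noM 0.04 t 38.82
t 38.82 pos [ 0.4986 -0.0648  0.1921] shift_cm [-0.17  0.01  0.26] rot [ 0.    -0.003 -0.005] F [-0.03 -0.03 -0.  ] open 13.9
```

View pics/w37.png

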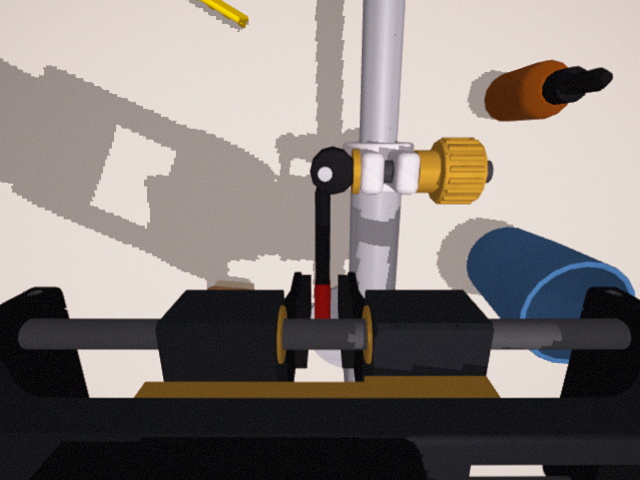

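```bash

python3 -m pendant '[[[0,0,0.15],[0,0,0],0.84],[[0,0,0.1],[0,0,0],0.84],[[0,0,0],[0,0,0],0.84]]'
python3 - <<'E'
from h import *
T([0.4900,-0.0017],3,base=[0,0,0.013])
E
python3 -m pendant '[[[0,0,0.15],[0,0,0],0.84],[[0,0,0],[0,0,0],0.84]]'
python3 - <<'E'
from h import *
T([0.4900,-0.0017],3,base=[0,0,0.013])
E
```

```text
time_s: 39.12
position: [0.5008, -0.0644, 0.192]
tcp_rot: [[0.143, -0.002, 0.99], [-0.99, 0.005, 0.143], [-0.005, -1.0, -0.002]]
force: [0.4, 0.1, 0.7]
opening: 0.161
F [-0.96 -0.76  0.59] Ftool [ 0.61 -0.59 -1.06] M [-0.088  0.141  0.002] sd [0.024 0.05  0.03 ] Mtool [-0.152 -0.001 -0.067] r 63.6 dir 279.7 tooldir 278.2 torque_eq_N -1.07 noM -1.11 t 39.27
time_s: 39.43
position: [0.501, -0.0643, 0.1919]
tcp_rot: [[0.144, -0.006, 0.99], [-0.99, 0.004, 0.144], [-0.005, -1.0, -0.005]]
force: [-3.9, -2.7, 2.8]
opening: 0.163
F [-4.19 -2.9   2.44] Ftool [ 2.25 -2.43 -4.58] M [-0.436  0.751  0.009] sd [0.009 0.028 0.02 ] Mtool [-0.806 -0.003 -0.324] r 63.6 dir 280.0 tooldir 278.2 torque_eq_N -4.6 noM -4.75 t 39.58
```

```bash

python3 -m pendant '[[[0,0,-0.25],[0,0,0],0.84],[[0,0,-0.15],[0,0,0],0.84],[[0,-1.5,0],[0,0,0],0.84],[[0,-3,0],[0,0,0],0.84],[[0,-4,0],[0,0,0],0.84],[[0,-3,0],[0,0,0],0.84],[[4,0,0],[0,0,0],0.84],[[4,0,0],[0,0,0],0.84],[[0,0,0],[0,0,0],0.84]]'
python3 - <<'E'
from h import *
cap("wrist","w38");S=cap("side","d38")
c=cap("scene");cv2.imwrite("pics/s38.png",cv2.resize(c["img"][140:360,160:420][:,:,::-1],None,fx=2.5,fy=2.5,interpolation=0))
E
```

```text
time_s: 40.33
position: [0.5129, -0.1506, 0.3083]
tcp_rot: [[0.139, 0.006, 0.99], [-0.99, -0.002, 0.139], [0.003, -1.0, 0.006]]
force: [1.4, 0.5, 0.2]
opening: 0.161
```

View pics/w38.png

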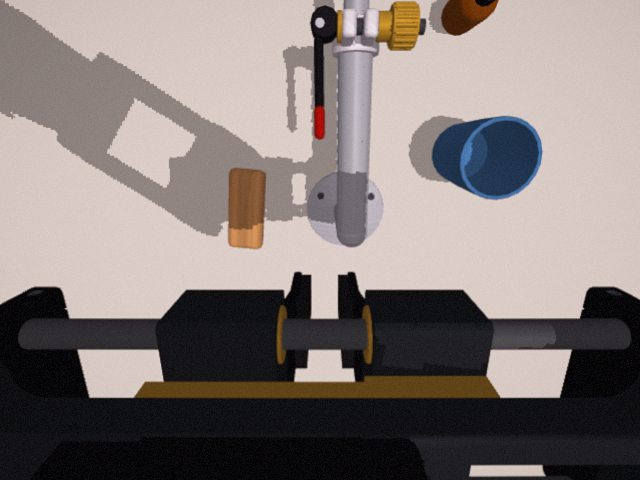

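View pics/d38.png

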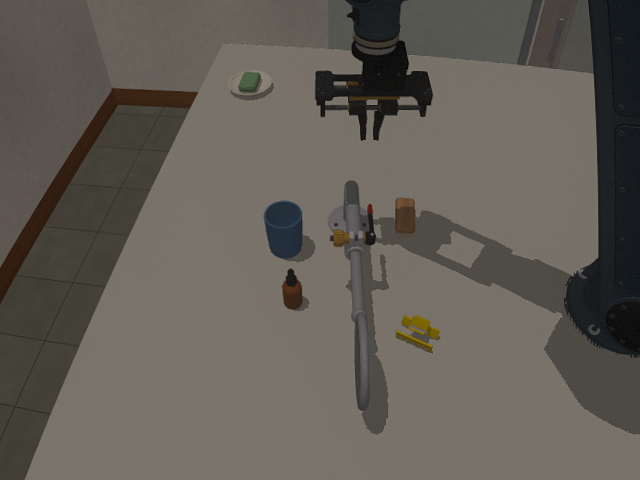

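View pics/s38.png

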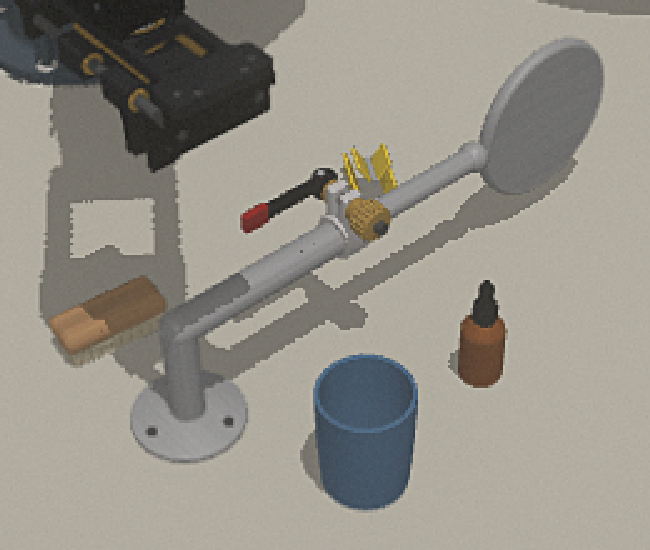

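```bash
python3 - <<'E'
from rig import bot
s=bot.read_state();print(s["time_s"],s["force"])
print(bot.hand_in())
E
```

```text
40.4833 [-0.09533222  0.52475312 -0.52616213]
the job is handed in; nothing more can be done
None
```

The clamp is set and the lever is folded home along the tube. I handed the job in at 40.5 s with the robot clear of everything.

**What I did:** I stood the lever straight out, then ran the nut up in steps, always with the lever straight out. Between steps I folded the lever part-way and felt the load. I tightened it about 2.8 rad in all, then backed it off about 0.8 rad. The net turn is about 2.0 rad from the start, by commanded motion; I didn't measure slip.

**Last checks:**
- **Setting:** Held still at about 0.92 and 0.77 rad, the lever took about 8.0 N at the paddle. That is the top of the 7.5–8 N range. The force alone, without the moment reading, gives 7.0 and 6.7 N, so the setting could be slightly slack of that.
- **Closing:** The load eased to about 4.3 N near 0.4 rad, then went over centre. A final push of about 4.6 N no longer moved the lever, so it is on its stop.
- **Everything else:** By eye in the closing pictures, the mirror's reach, cup, dropper, nail brush and hair clip are where they started.

**What disagreed:**
- **First feel:** I read the first slack as about 1.7 rad from force alone, because I didn't allow for the paddle touching at the edge of the finger pad.
- **Overshoot:** That took the nut too tight, and the next tests read 10–10.5 N with the moment included. The lever was only part-way folded during those tests. This is why I backed the nut off.
- **Ear draw-in:** It is too small to see, so I judged it only from the lever force.

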